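# Load a column into the pull-out drawer of a column module

### The arm

A 6-joint arm with a two-finger parallel gripper is mounted at the origin on a cart in front of the work surface, level with it; the furniture and walls round the work are solid. World frame = base frame: x ahead of the robot, y to its left, z up, the work surface at z = 0. Lengths are in m, angles in rad, forces in N, time in s.
With the tool pointing down it reaches from about 0.375 to 0.9 m from the base axis. Payload 3.1 kg.
Tool frame: the origin (TCP) lies at the very end of the fingers, on their centre line; the grasp point (between the pads) lies 19 mm behind it (manip.grasp_offset is the distance from the TCP to the grasp point, in m); y points along the fingers, z is the direction in which the jaws open and shut, and the axes are right-handed (so a half turn about y gives the same grasp; the last joint's range is limited). The gripper opens to 85 mm and grips with 20 to 120 N. Pads are 22 mm wide; open, the fingers measure 114 mm over their backs; the gripper's body (76 mm by 85 mm) begins 54 mm behind the grasp point. The pads swing forward as they close: fully open they stand 13 mm farther back than shut.
Start: joints at [1.135, 0.527, 1.433, -0, 1.181, -0.178], TCP at [0.159, 0.604, 0.231] pointing down, gripper open.
Joint ranges: [-3.08, 3.08], [-0.75, 2.2], [0.22, 2.44], [-1.43, 4.57], [0, 2.65], [-2.85, 2.85]. Speed limits (rad/s): [2.79, 2.79, 3.14, 3.14, 3.14, 3.14].

### API

Orientations are given as a unit quaternion [x, y, z, w].
In Python, from station import manip gives the robot as it stands.
- The arm moves only by the tool apply_moves, never from a script. Its argument "motion" is a list of rows, each a list of 5 numbers: the finger opening in mm, from 0 to 85.4, then the shift along the tool's x, y, z in units of 30 mm (1.0 is 30 mm), then the turn about the tool's y in units of 10 degrees (1.0 is 10 degrees). In form: [[fingers, x, y, z, twist], ...]. A call has 1 to 12 rows; each row is the pose to reach, as a shift and turn from the pose commanded when the call began, along the tool's axes at that moment; what a row does not reach only later rows make up. A row lasts 1/8 s, in which the tool goes at most 62.5 mm and 10.7 degrees, less where a joint would pass 70% of its speed; a pose out of reach is approached as far as the arm can. A call with a gripper value outside its range is refused whole. The fingers move at their own pace and stop on an object; "squeeze" is the grip in N (left out, the last holds). Time passes only in rows, so rows that repeat a pose let the fingers close. It gives the time, the measured TCP pose, the force and the opening at its end, in the units of the state.
- manip.sense(): the state, without advancing time (a new reading comes with each control period).
- manip.snapshot(name): name is "scene" or "top" or "wrist"; returns the picture (384x512x3 uint8, red, green, blue); there is no depth.
- manip.get_calibration(name): a dict with "intrinsics" (3x3 intrinsics, pixels), "extrinsics" (4x4, takes a point from camera to world coordinates). Camera axes: x right, y up, looking along -z (the intrinsics and any distortion apply to the point x, -y, -z); pixel columns grow to the right and rows downward; lengths in m; the calibration is good to about 2 mm. A picture is of the moment at which its call begins: read the wrist's pose just before it. get_calibration takes no time and is no camera call; for the wrist camera it gives the pose at the moment of the call.
- manip.sign_off(): hands the job in, once; it reports no verdict.
The state is a dict: "t": time; "q": joint angles; "qd": joint speeds; "tau": joint torques, N m; "tcp_pos": TCP position; "tool_rot": TCP orientation; "force": force on the tool from outside, world axes, zero at the start; "ft_torque": the same for the moment, N m; "finger_gap": opening from 0.0 (shut) to 1.0 (fully open).
Only numpy, scipy, OpenCV 4.12 (cv2) and the standard library are available. Lean on these libraries where they do the work, as an engineer would, in place of code of your own. Each camera call takes 0.05 s, during which the arm holds its last target.

### The job

Pull the drawer of the column module all the way out by its upright handle. Lay the longer of the two loose steel columns, without dropping it, in the two V blocks inside so that it beds down fully in both, then swing the clamp strap over until it rests on the column. Leave the drawer out, and leave the shorter column and the other loose things on the bench where they are.

Things in the scene. Friction and masses are not known exactly. Their poses are not given: they have to be found in the camera images.
- drawer (a joint): Travel, m, of the drawer in the column module, a white box 238 deep, 165 wide, 205 high fixed on the bench with three bottles on top: 0 shut, 0.2 all the way out (starts 0 to 0.02). It slides level towards the module's front, needs about 3 N plus 8 N per m/s and stays where it is left. The module does not move.
- handle: Upright handle in the middle of the drawer front: a vertical round steel bar 12 thick, 52 between its stems, 38 out from the drawer front. Origin: mid-bar, 77 above the bench; -x points out of the module (the way the drawer opens), z up. Above the shut drawer the module's head (135 to 205 above the bench) overhangs to 23 behind the bar: take it with the tool tilted 28 to 40 degrees, leaning out.
- cradle (a point): Where the middle of the column's axis lies when bedded (moves with the drawer): 129 behind the handle bar, 70 above the bench, 34 above the drawer floor. Axes as the handle's; the column lies along x. V blocks 12 thick at x=-49 and +49, 54 wide, tops at axis height. Drawer walls at y=+-64, 7 below axis height; drawer front at x=-83, 60 above axis height.
- strap (a joint): Angle of the clamp strap at the V block nearer the handle, rad: 0 level, resting on a bedded column; 1.57 upright; starts at 2.1 to 2.3, leaning out over the drawer's +y side (stop at 2.35). Without a column it goes down to -0.2. Its stiff hinge (0.05 N m) holds at any angle.
- strap_hinge (a point): Middle of the strap's hinge pin, which runs along the drawer's x: at x=-49, y=+28, z=+17.5 from the cradle point. The strap is a steel bar 12 wide (along the pin), 5 thick; at angle 0 it points along the drawer's -y from the pin. This frame turns with the strap.
- strap_tip (a point): Middle of the black finger tab (18 x 7 x 10) at the strap's free end: 46.5 from the pin along the strap and 3 above the bar's mid-plane (on the side that faces up when closed).
- column_long: Longer loose column, 150 long: steel tube 30 in diameter with a hexagonal fitting (36 across flats, the outer 16 mm) at each end; 0.26 to 0.44 kg. Origin on its axis at mid-length (18 above the bench as it lies); its x runs along it, both ends alike. The fittings go outside the V blocks, 4 play each way.
- column_short: The shorter column, same make, 100 long; origin and axes likewise. It is not to be used.
- beaker_a: Glass beaker, 53 wide, 70 high, standing; origin under its middle. Bystander.
- timer_a: White lab timer, 58x66x19, lying flat; origin under its middle. Bystander.
- flask_a: Conical flask, 65 wide, 115 high, standing; origin under its middle. Bystander.
- marker_a: Marker pen, 135 long, 17 thick, lying; origin under its middle. Bystander.

How it is judged:
On the way, in this order (a step that is already met when the one before it is completed fails the run):
1. the drawer is drawn all the way out by its handle (value of joint drawer above 0.185 m and contact force between the fingers and handle above 0.3 N), for 0.1 s.
2. the long column lies bedded in both V blocks, let go, with the strap still open (value of joint drawer above 0.18 m and x of column_long in the frame of cradle between -0.007 and 0.007 m and y of column_long in the frame of cradle between -0.003 and 0.003 m and z of column_long in the frame of cradle between -0.003 and 0.003 m and angle between the x axis of column_long and the x axis of cradle, either way round below 0.035 rad and contact force between the fingers and column_long below 0.1 N and value of joint strap above 0.5 rad), for 0.2 s.
3. the strap is swung over onto the column (x of column_long in the frame of cradle between -0.007 and 0.007 m and y of column_long in the frame of cradle between -0.003 and 0.003 m and z of column_long in the frame of cradle between -0.003 and 0.003 m and angle between the x axis of column_long and the x axis of cradle, either way round below 0.035 rad and value of joint strap between -0.07 and 0.09 rad), for 0.2 s.
At the end, for the whole second after the job is handed in: The drawer is at least 180 mm out; the long column lies at rest bedded in both V blocks (its middle within 7 mm lengthwise and 3 mm sideways and in height of the cradle point, within 2 degrees of the drawer's direction); the strap lies on it (within -0.07 to 0.09 rad) (all of step 3 and value of joint drawer above 0.18 m and linear speed of column_long below 0.01 m/s); the robot touches nothing.
It fails at once if the long column is let go in the air, more than 25 mm above its bed (height (world z) of column_long above 0.095 m and contact force between the fingers and column_long below 0.05 N).
It fails at once if the shorter column or another loose thing on the bench is moved by more than 40 mm (distance of any of column_short, beaker_a, timer_a, flask_a, marker_a from where it was at the start of the episode above 0.04 m).
It also fails if it takes over 72 s, if anything falls off the work surface, if the arm or the gripper's body presses on something with over 40 N, if the wrist force passes 120 N, or if a joint passes its speed limit or range.

## Working session

There is one attempt and no reset: what is moved stays moved. The work goes in short steps, Python scripts to look and compute and a tool call to move; the robot and the scene stay as the last step left them, time stands still between calls to the robot, and variables do not carry over. Pictures are saved under pics/ and viewed, and the job is handed in when it is done.

Besides the shell and the picture viewer there is one more tool, called after "Call:" as a command line: name --pt "numbers of a row" for each row, then --argument value for the rest. apply_moves: Moves the arm, as the interface text tells. Its arguments: {"type":"object","properties":{"motion":{"type":"array"},"squeeze":{"type":"number"}},"required":["motion"]}

```bash
ls; mkdir -p pics
python3 - <<'E'
from station import manip
import cv2
print(manip.sense())
for n in ["scene","top","wrist"]:
    c=manip.get_calibration(n); print(n,c)
    im=manip.snapshot(n); cv2.imwrite(f"pics/{n}0.png",im[:,:,::-1])
E
```

```text
pics
{'t': 0.0, 'q': array([ 1.13551605e+00,  5.28477438e-01,  1.43391926e+00, -1.37244881e-05,
        1.18139602e+00, -1.78482564e-01]), 'qd': array([ 0.00200026,  0.00072173,  0.00123252, -0.00022934,  0.00118009,
       -0.00115301]), 'tau': array([ 1.45813206e-04, -4.42360246e+01, -1.78023112e+01, -2.54829692e-04,
        8.48631462e-03, -6.26502327e-06]), 'tcp_pos': array([0.15839422, 0.60384609, 0.2303213 ]), 'tool_rot': array([ 0.70202868, -0.09077125,  0.09030985, -0.70054297]), 'force': array([ 0.21821645,  0.36367625, -0.23186867]), 'ft_torque': array([-0.03017485,  0.04721001, -0.00744506]), 'finger_gap': 0.9992454957065223}
scene {'intrinsics': array([[464.89623454,   0.        , 256.20424052],
       [  0.        , 464.89623454, 200.19224722],
       [  0.        ,   0.        ,   1.        ]]), 'extrinsics': array([[ 0.9586544 , -0.22627501,  0.17257279,  0.73622705],
       [ 0.28431072,  0.73553458, -0.61494414, -0.64721634],
       [ 0.01221324,  0.6385832 ,  0.76945587,  1.06498864],
       [ 0.        ,  0.        ,  0.        ,  1.        ]])}
top {'intrinsics': array([[385.13972015,   0.        , 251.89280799],
       [  0.        , 385.13972015, 191.38279002],
       [  0.        ,   0.        ,   1.        ]]), 'extrinsics': array([[-0.0066302 ,  0.99237621, -0.12306706,  0.38488793],
       [-0.99939074, -0.0107932 , -0.03319126,  0.14078743],
       [-0.0342665 ,  0.12277201,  0.99184315,  1.02440289],
       [ 0.        ,  0.        ,  0.        ,  1.        ]])}
wrist {'intrinsics': array([[309.0116911 ,   0.        , 253.53383436],
       [  0.        , 309.0116911 , 188.45103635],
       [  0.        ,   0.        ,   1.        ]]), 'extrinsics': array([[ 0.25354946, -0.93199387, -0.25903687,  0.09183783],
       [ 0.96732116,  0.24385586,  0.06945573,  0.62098118],
       [-0.00156465, -0.26818231,  0.96336691,  0.3723543 ],
       [ 0.        ,  0.        ,  0.        ,  1.        ]])}
```

View pics/scene0.png

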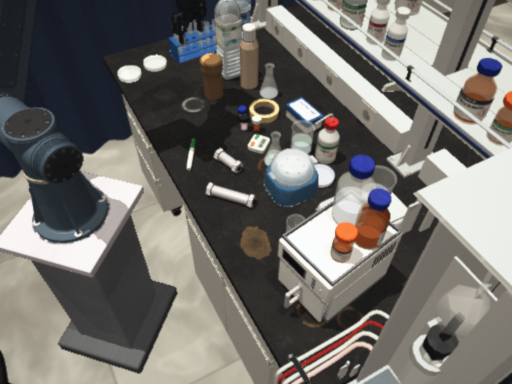

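View pics/top0.png

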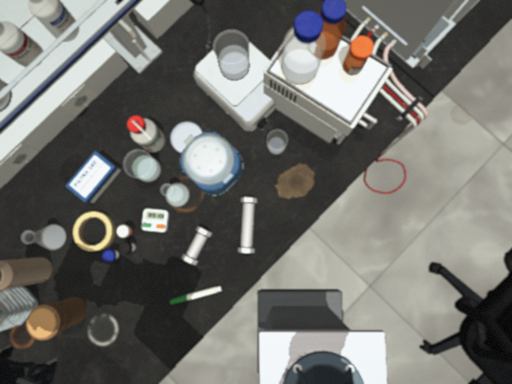

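View pics/wrist0.png

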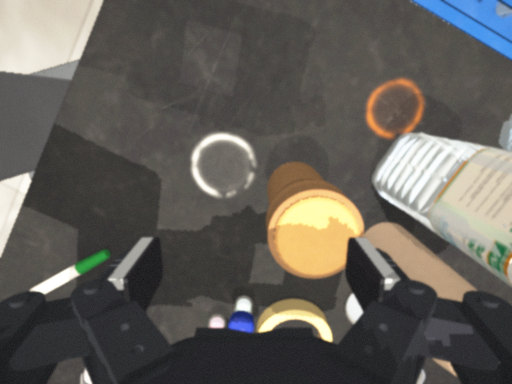

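```bash
cat > h.py <<'E'
import numpy as np, cv2
from station import manip
from scipy.spatial.transform import Rotation as R
def ray(n,uv,cal=None):
    c=cal or manip.get_calibration(n);K=c["intrinsics"];E=c["extrinsics"]
    d=np.linalg.inv(K)@np.array([uv[0],uv[1],1.]);d=np.array([d[0],-d[1],-d[2]])
    d=E[:3,:3]@d; return E[:3,3],d/np.linalg.norm(d)
def onz(n,uv,z,cal=None):
    o,d=ray(n,uv,cal);return o+d*(z-o[2])/d[2]
def tri(rays):
    A=np.zeros((3,3));b=np.zeros(3)
    for o,d in rays:
        P=np.eye(3)-np.outer(d,d);A+=P;b+=P@o
    p=np.linalg.solve(A,b);return p,[np.linalg.norm(np.cross(p-o,d)) for o,d in rays]
def proj(n,p,cal=None):
    c=cal or manip.get_calibration(n);K=c["intrinsics"];E=c["extrinsics"]
    q=np.asarray(p)-E[:3,3];q=E[:3,:3].T@q;q=np.array([q[0],-q[1],-q[2]]);q=K@q;return q[:2]/q[2]
def crop(src,dst,x0,y0,w,h,s):
    im=cv2.imread(src)[y0:y0+h,x0:x0+w];cv2.imwrite(dst,cv2.resize(im,None,fx=s,fy=s,interpolation=cv2.INTER_CUBIC))
E
python3 - <<'E'
from h import *
crop("pics/scene0.png","pics/s1.png",265,190,150,140,5)
crop("pics/top0.png","pics/t1.png",250,40,150,120,5)
crop("pics/top0.png","pics/t2.png",160,185,130,130,4)
crop("pics/scene0.png","pics/s2.png",170,130,100,90,6)
E
```

```text
(no output)
```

View pics/s1.png

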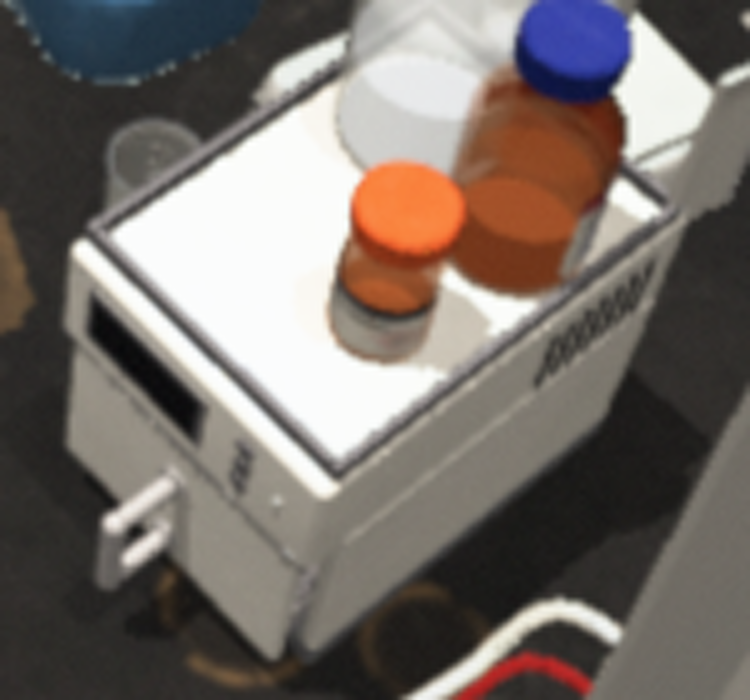

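View pics/t1.png

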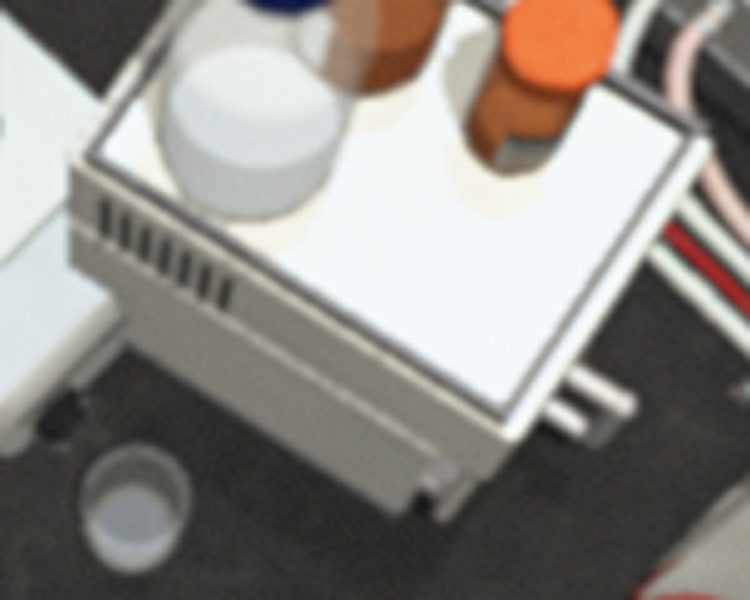

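View pics/t2.png

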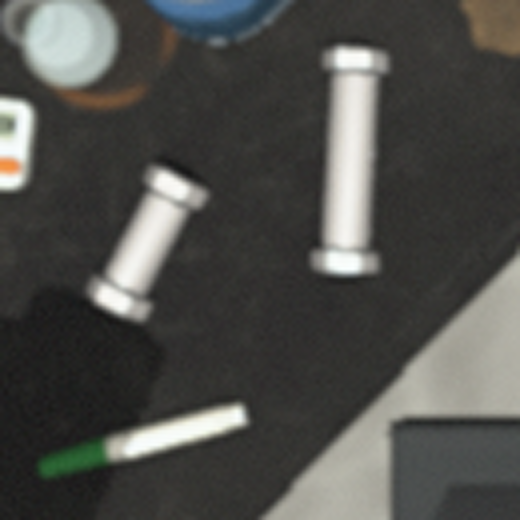

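View pics/s2.png

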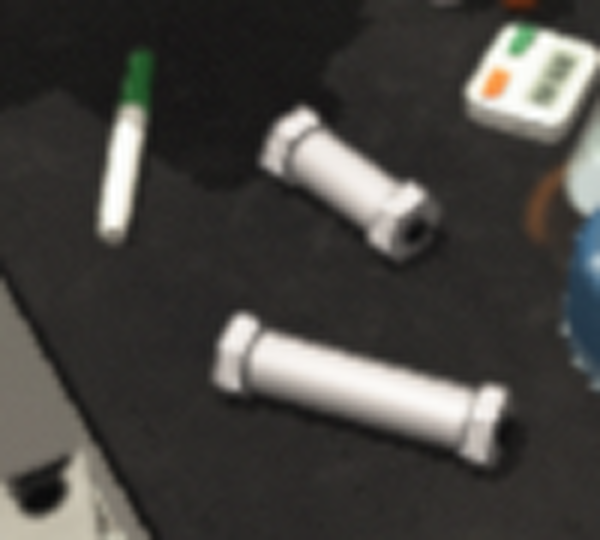

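Run:
```python
from h import *
S=lambda x,y:(265+(x-.5)/5,190+(y-.5)/5)   # approx
T=lambda x,y:(250+(x-.5)/5,40+(y-.5)/5)
for nm,s,t in [("bar top",(104,522),(627,403)),("bar bot",(106,583),(597,438)),("FL",(78,245),(512,437)),("FR",(327,497),(707,140))]:
    print(nm,tri([ray("scene",S(*s)),ray("top",T(*t))]))
for z in (.195,.2,.205):
  fl,fr,rl=[onz("top",T(*t),z) for t in [(512,437),(707,140),(75,165)]]
  print(z,fl,fr,rl,np.linalg.norm(fl-fr),np.linalg.norm(fl-rl))
  d=rl-fl;e=fr-fl;print("dirs",np.degrees(np.arctan2(d[1],d[0])),np.degrees(np.arctan2(e[1],e[0])))
# columns
im=cv2.imread("pics/top0.png");hsv=cv2.cvtColor(im,cv2.COLOR_BGR2HSV)
m=((hsv[...,2]>110)&(hsv[...,1]<70)).astype(np.uint8)
n,l,st,ce=cv2.connectedComponentsWithStats(m)
for i in range(1,n):
    x,y,w,h,a=st[i]
    if 160<x<290 and 185<y<310 and a>40:
        pts=np.argwhere(l==i)[:,::-1].astype(np.float32);r=cv2.minAreaRect(pts)
        bx=cv2.boxPoints(r);print(st[i],r,onz("top",r[0],.018))
        q=[onz("top",b,.025) for b in bx];print(np.round(q,4).tolist(),[np.linalg.norm(q[k]-q[k-1]) for k in range(4)])
```

```text
bar top (array([ 0.66734401, -0.1301802 ,  0.10742686]), [np.float64(0.0016262423269165314), np.float64(0.0016262423269168855)])
bar bot (array([ 0.66969295, -0.13061106,  0.0480673 ]), [np.float64(0.0008265378046540923), np.float64(0.0008265378046542224)])
FL (array([ 0.62634831, -0.05097715,  0.20205485]), [np.float64(0.0012348542874890786), np.float64(0.001234854287488917)])
FR (array([ 0.7593299 , -0.14273499,  0.20064141]), [np.float64(0.0002161054114681682), np.float64(0.00021610541146803273)])
0.195 [ 0.62723993 -0.05307919  0.195     ] [ 0.76211067 -0.14460799  0.195     ] [0.75662541 0.13741748 0.195     ] 0.16299581127930654 0.23028153313116997
dirs 55.81562674700351 -34.16242009266014
0.2 [ 0.62577893 -0.05191048  0.2       ] [ 0.7598366 -0.1428875  0.2      ] [0.75438441 0.1374378  0.2       ] 0.16201320190814594 0.22889329627597765
dirs 55.815626747003506 -34.16242009266015
0.205 [ 0.62431793 -0.05074177  0.205     ] [ 0.75756254 -0.14116701  0.205     ] [0.75214342 0.13745811 0.205     ] 0.16103059253698543 0.2275050594207853
dirs 55.81562674700349 -34.162420092660135
[
[... 474 characters left out ...]
, 37.565940856933594), 26.56505012512207) [0.36891833 0.31988624 0.018     ]
[[0.3353, 0.3582, 0.025], [0.4213, 0.3156, 0.025], [0.4029, 0.2789, 0.025], [0.3174, 0.3217, 0.025]] [np.float64(0.04063803987638278), np.float64(0.0959362828890986), np.float64(0.04101214558379739), np.float64(0.0956053118746393)]
[186 286  36  14 246] ((203.42120361328125, 292.7163391113281), (7.065798759460449, 36.399566650390625), 74.47589111328125) [0.24949356 0.30046555 0.018     ]
[[0.2469, 0.3466, 0.025], [0.2709, 0.2571, 0.025], [0.254, 0.2522, 0.025], [0.23, 0.3415, 0.025]] [np.float64(0.017636755436572633), np.float64(0.09272576822994337), np.float64(0.017631314438894777), np.float64(0.09251338554948506)]
```

Run:
```python
from h import *
s=manip.sense();M=R.from_quat(s["tool_rot"]).as_matrix();print(np.round(M,4))
c=manip.get_calibration("wrist");E=c["extrinsics"]
print("cam in tool:",M.T@(E[:3,3]-s["tcp_pos"]), "view dir in tool",M.T@(-E[:3,2]))
print(dir(manip), manip.grasp_offset)
```

```text
[[ 9.672e-01 -7.000e-04  2.540e-01]
 [-2.540e-01 -1.600e-03  9.672e-01]
 [-3.000e-04 -1.000e+00 -1.700e-03]]
cam in tool: [-0.06879656 -0.14191146 -0.00068282] view dir in tool [2.68538811e-01 9.63268734e-01 5.02559497e-04]
['PlanningError', '__class__', '__delattr__', '__dict__', '__dir__', '__doc__', '__eq__', '__format__', '__ge__', '__getattribute__', '__getstate__', '__gt__', '__hash__', '__init__', '__init_subclass__', '__le__', '__lt__', '__module__', '__ne__', '__new__', '__reduce__', '__reduce_ex__', '__repr__', '__setattr__', '__sizeof__', '__str__', '__subclasshook__', '__weakref__', 'get_calibration', 'grasp_offset', 'sense', 'sign_off', 'snapshot'] 0.0187
```

Call:
apply_moves --pt "85 0 -1 0 0" --pt "85 0 -1 0 0"

```text
t: 0.4
tcp_pos: [0.1593, 0.6059, 0.2633]
tool_rot: [-0.7, 0.09, -0.091, 0.703]
force: [-0.6, 0.1, -0.4]
finger_gap: 0.996
```

Call:
apply_moves --pt "85 5 0 -6 -1" --pt "85 10 0 -12 -2" --pt "85 10 0 -12 -3" --pt "85 10 0 -12 -3" --pt "85 15 0 -18 -4" --pt "85 15 0 -18 -5" --pt "85 15 0 -18 -5" --pt "85 21 0 -24 -5.8" --pt "85 21 0 -24 -5.8" --pt "85 21 0 -24 -5.8" --pt "85 21 0 -24 -5.8" --pt "85 21 0 -24 -5.8"

```text
t: 1.9
tcp_pos: [0.4782, -0.047, 0.2606]
tool_rot: [-0.657, -0.26, 0.261, 0.658]
force: [0.3, 0.6, -0.5]
finger_gap: 0.997
```

Run:
```python
from h import *
s=manip.sense();M=R.from_quat(s["tool_rot"]).as_matrix();print(np.round(M,4),s["tcp_pos"],s["q"])
cv2.imwrite("pics/w2.png",manip.snapshot("wrist")[:,:,::-1])
d=np.array([0.584,-0.254,0.26])-s["tcp_pos"];print(M.T@d/.03)
```

```text
[[ 7.284e-01 -9.000e-04 -6.851e-01]
 [ 6.851e-01  7.000e-04  7.284e-01]
 [-2.000e-04 -1.000e+00  1.200e-03]] [ 0.47822308 -0.04704903  0.26058418] [-3.31409837e-01  2.94579705e-01  1.74777711e+00  4.29922678e-04
  1.10033662e+00 -2.65718992e+00]
[-2.15798605  0.01127185 -7.44061465]
```

View pics/w2.png

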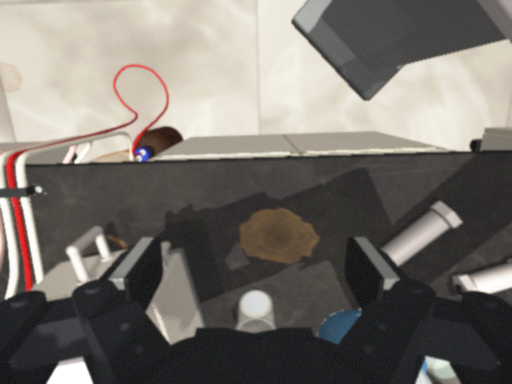

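Call:
apply_moves --pt "85 -1 0 -2 0.7" --pt "85 -2.1 0 -4 0.7" --pt "85 -2.1 0 -6 0.7" --pt "85 -2.1 0 -7.4 0.7" --pt "85 -2.1 0 -7.4 0.7" --pt "85 -2.1 0 -7.4 0.7"

```text
t: 2.7
tcp_pos: [0.5834, -0.2489, 0.2599]
tool_rot: [-0.671, -0.219, 0.221, 0.673]
force: [0.2, 0.8, 0.5]
finger_gap: 0.999
```

Run:
```python
from h import *
s=manip.sense();M=R.from_quat(s["tool_rot"]).as_matrix();print(np.round(M,4),s["tcp_pos"],s["q"])
cv2.imwrite("pics/w3.png",manip.snapshot("wrist")[:,:,::-1])
np.save("w3.npy",manip.get_calibration("wrist")["extrinsics"])
```

```text
[[ 0.8061 -0.0029 -0.5918]
 [ 0.5918  0.0021  0.8061]
 [-0.0011 -1.      0.0035]] [ 0.58335852 -0.24893087  0.25991556] [-5.79331744e-01  5.12858295e-01  1.37322469e+00  1.97552666e-04
  1.25912541e+00 -2.78349796e+00]
```

View pics/w3.png

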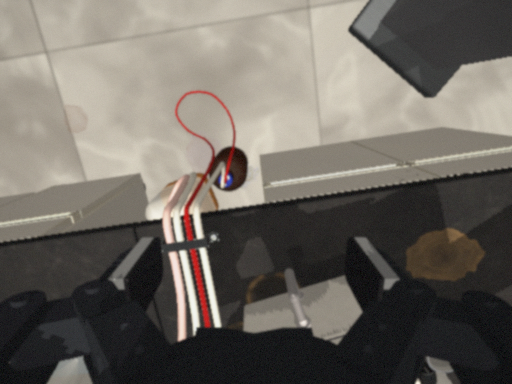

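Run:
```python
from h import *
crop("pics/w3.png","pics/w3c.png",230,240,140,100,5)
cal=manip.get_calibration("wrist")
for p in [(0.668,-.1304,.107),(0.668,-.1304,.048),(0.668,-.1304,.077),(.626,-.051,.2),(.759,-.143,.2)]: print(p,proj("wrist",p,cal))
```

```text
(0.668, -0.1304, 0.107) [293.63533917 297.74776689]
(0.668, -0.1304, 0.048) [287.7155454  269.78786977]
(0.668, -0.1304, 0.077) [290.39749416 282.45503594]
(0.626, -0.051, 0.2) [415.42395577 380.18079292]
(0.759, -0.143, 0.2) [230.99693468 429.09779504]
```

View pics/w3c.png

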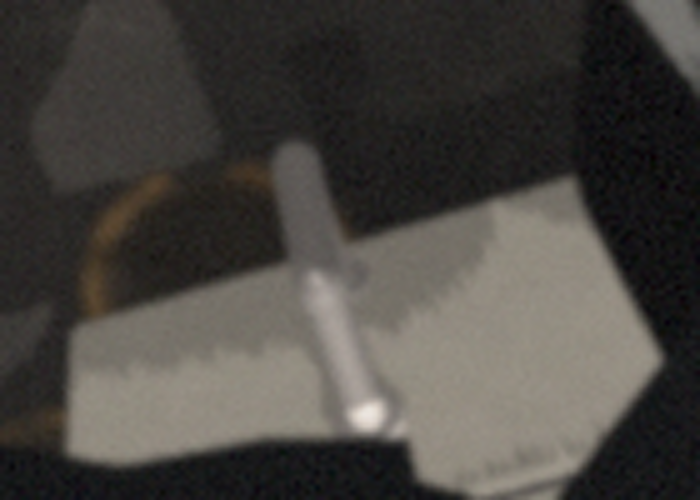

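Call:
apply_moves --pt "50 1 2 0.5 0" --pt "50 2.2 4 0.9 -0.4" --pt "50 2.2 6 0.9 -0.6" --pt "50 2.2 6.7 0.9 -0.6" --pt "50 2.2 6.7 0.9 -0.6" --pt "50 2.2 6.7 0.9 -0.6"

```text
t: 3.5
tcp_pos: [0.6224, -0.1891, 0.0621]
tool_rot: [0.66, 0.256, -0.255, -0.659]
force: [0.0, -0.4, -0.2]
finger_gap: 0.582
```

```bash
cat > st.py <<'E'
from h import *
import sys
s=manip.sense();M=R.from_quat(s["tool_rot"]).as_matrix();print("yaw",np.degrees(np.arctan2(M[1,0],M[0,0])),"tilt",np.round(M[:,1],3),np.round(s["tcp_pos"],4),"q",np.round(s["q"],3),"F",np.round(s["force"],2),s["finger_gap"],s["t"])
if len(sys.argv)>3:
    p=np.array([float(v) for v in sys.argv[1:4]]);print("units",np.round(M.T@(p-s["tcp_pos"])/.03,3))
E
python3 st.py 0.6635 -.1358 .058
python3 - <<'E'
from h import *
cv2.imwrite("pics/w4.png",manip.snapshot("wrist")[:,:,::-1])
E
```

```text
yaw 42.320156417442774 tilt [ 0.002 -0.001 -1.   ] [ 0.6224 -0.1891  0.0621] q [-0.466  0.772  1.487 -0.     0.88  -2.776] F [ 0.03 -0.44 -0.17] 0.5815710226121569 3.5
units [2.208 0.139 0.391]
```

View pics/w4.png

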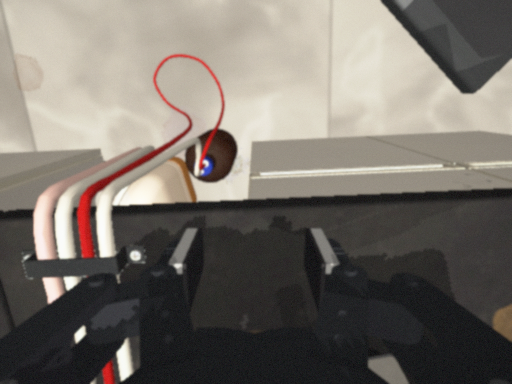

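Call:
apply_moves --pt "50 0.6 0.1 0.2 -0.2" --pt "50 1.2 0.1 0.4 -0.5" --pt "50 1.6 0.1 0.4 -0.7" --pt "50 1.9 0.1 0.4 -0.75" --pt "50 2.0 0.1 0.4 -0.75" --pt "50 2.0 0.1 0.4 -0.75"

```text
t: 4.3
tcp_pos: [0.658, -0.14, 0.0572]
tool_rot: [-0.641, -0.298, 0.298, 0.641]
force: [0.4, 0.9, -0.3]
finger_gap: 0.59
```

```bash
python3 st.py 0.6635 -.1358 .058
python3 - <<'E'
from h import *
cv2.imwrite("pics/s5f.png",manip.snapshot("scene")[:,:,::-1]); crop("pics/s5f.png","pics/s5.png",230,170,160,150,5)
E
```

```text
yaw 49.79223799892202 tilt [-0. -0. -1.] [ 0.658  -0.14    0.0572] q [-0.375  0.802  1.424 -0.     0.916 -2.815] F [ 0.37  0.91 -0.33] 0.5902243154388314 4.3
units [ 0.224 -0.027 -0.05 ]
```

View pics/s5.png

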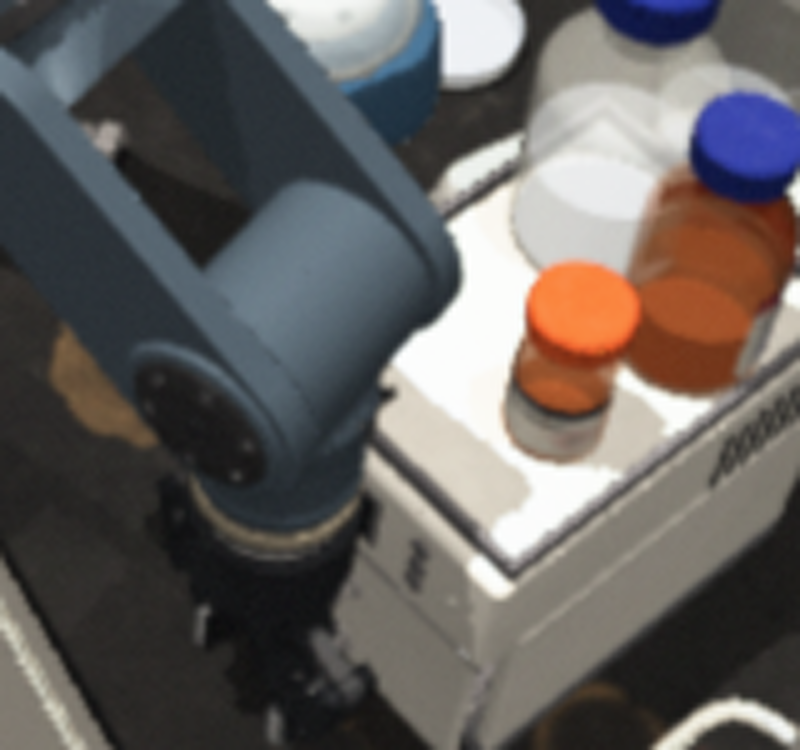

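Call:
apply_moves --pt "50 0.1 0 0 0" --pt "50 0.2 0 0 0" --pt "50 0.2 0 0 0"

```text
t: 4.72
tcp_pos: [0.662, -0.1353, 0.0574]
tool_rot: [0.641, 0.298, -0.298, -0.641]
force: [0.6, -0.6, 0.6]
finger_gap: 0.588
```

Call:
apply_moves --pt "30 0 0 0 0" --pt "0 0 0 0 0" --pt "0 0 0 0 0" --pt "0 0 0 0 0" --pt "0 0 0 0 0" --squeeze 40

```text
t: 5.35
tcp_pos: [0.6634, -0.1367, 0.0577]
tool_rot: [0.643, 0.298, -0.297, -0.64]
force: [4.1, -3.5, -2.7]
finger_gap: 0.122
```

```bash
python3 st.py 0.6635 -.1358 .058
```

```text
yaw 49.7690471382518 tilt [ 0.004 -0.002 -1.   ] [ 0.6634 -0.1367  0.0577] q [-3.680e-01  8.050e-01  1.415e+00 -1.000e-03  9.180e-01 -2.806e+00] F [ 4.12 -3.52 -2.73] 0.12204023023792177 5.35
units [ 0.025 -0.011  0.017]
```

Call:
apply_moves --pt "0 -0.4 0 -0.04 0.1" --pt "0 -0.8 0 -0.08 0.2" --pt "0 -1.2 0 -0.12 0.35" --pt "0 -1.6 0 -0.17 0.5" --pt "0 -2.0 0 -0.21 0.6" --pt "0 -2.5 0 -0.26 0.7" --pt "0 -3.0 0 -0.31 0.8" --pt "0 -3.5 0 -0.37 0.95" --pt "0 -4.0 0 -0.42 1.1" --pt "0 -4.0 0 -0.42 1.1"

```text
t: 6.6
tcp_pos: [0.591, -0.2371, 0.0576]
tool_rot: [-0.667, -0.233, 0.236, 0.667]
force: [-3.6, -0.7, 6.0]
finger_gap: 0.114
```

```bash
python3 st.py 0.558 -.2915 .058
python3 - <<'E'
from h import *
cv2.imwrite("pics/s6f.png",manip.snapshot("scene")[:,:,::-1]); crop("pics/s6f.png","pics/s6.png",230,170,160,170,4)
cv2.imwrite("pics/w6.png",manip.snapshot("wrist")[:,:,::-1])
E
```

```text
yaw 38.71117883248994 tilt [-0.005 -0.001 -1.   ] [ 0.591  -0.2371  0.0576] q [-0.555  0.767  1.521 -0.004  0.858 -2.799] F [-3.6  -0.65  5.97] 0.11394138021895932 6.6
units [-1.993 -0.007 -0.727]
```

View pics/s6.png

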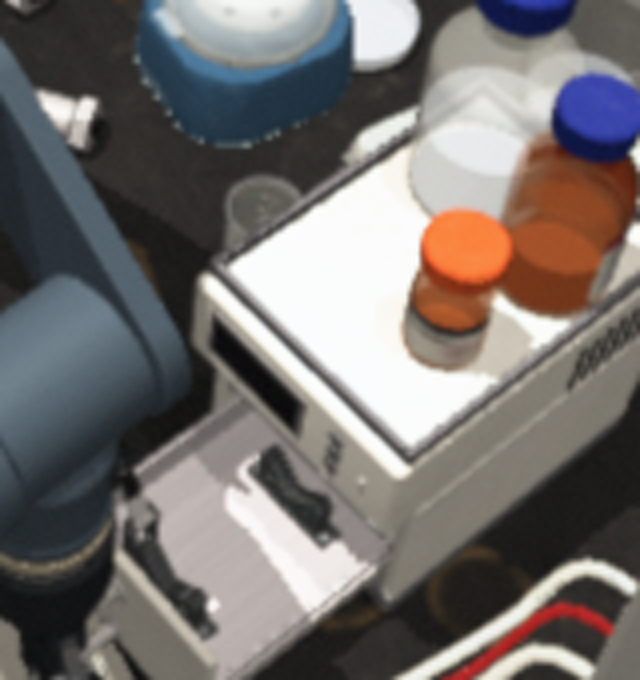

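View pics/w6.png

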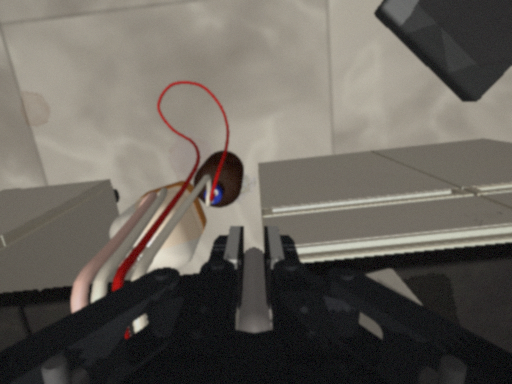

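Call:
apply_moves --pt "0 -0.4 0 -0.12 0.1" --pt "0 -0.8 0 -0.24 0.2" --pt "0 -1.2 0 -0.36 0.35" --pt "0 -1.6 0 -0.48 0.5" --pt "0 -1.9 0 -0.59 0.5" --pt "0 -1.9 0 -0.59 0.5" --pt "0 -1.9 0 -0.59 0.5"

```text
t: 7.58
tcp_pos: [0.5566, -0.2848, 0.0576]
tool_rot: [-0.675, -0.203, 0.208, 0.678]
force: [-5.0, 1.2, 8.4]
finger_gap: 0.107
```

```bash
python3 st.py 0.558 -.2915 .058
```

```text
yaw 33.77920990251441 tilt [-0.007  0.002 -1.   ] [ 0.5566 -0.2848  0.0576] q [-0.65   0.757  1.55  -0.004  0.842 -2.808] F [-5.04  1.22  8.35] 0.10665132705047668 7.575
units [-0.087 -0.015 -0.212]
```

Call:
apply_moves --pt "0 -0.1 0 -0.04 0.05" --pt "0 -0.2 0 -0.08 0.1" --pt "0 -0.2 0 -0.08 0.1"

```text
t: 7.95
tcp_pos: [0.5535, -0.2889, 0.0576]
tool_rot: [-0.677, -0.198, 0.201, 0.68]
force: [-3.3, 3.5, 8.3]
finger_gap: 0.113
```

Call:
apply_moves --pt "0 -0.1 0 -0.04 0.05" --pt "0 -0.2 0 -0.08 0.1" --pt "0 -0.2 0 -0.08 0.1"

```text
t: 8.32
tcp_pos: [0.5525, -0.2963, 0.057]
tool_rot: [0.68, 0.193, -0.194, -0.68]
force: [-2.2, -1.4, -0.3]
finger_gap: 0.002
```

```bash
python3 st.py 0.558 -.2915 .058
```

```text
yaw 31.73206083060178 tilt [-0.001 -0.001 -1.   ] [ 0.5525 -0.2963  0.057 ] q [-6.700e-01  7.570e-01  1.551e+00 -1.000e-03  8.340e-01 -2.793e+00] F [-2.18 -1.35 -0.33] 0.0017491667262722035 8.325
units [ 0.239 -0.033  0.04 ]
```

Call:
apply_moves --pt "30 -0.3 0 0 0" --pt "50 -1 0 0 0.1" --pt "50 -1.5 0 0 0.2" --pt "50 -1.5 0 0 0.2"

```text
t: 8.82
tcp_pos: [0.5136, -0.3199, 0.0574]
tool_rot: [-0.683, -0.181, 0.181, 0.684]
force: [0.9, 0.5, -0.0]
finger_gap: 0.586
```

```bash
python3 st.py 0.558 -.2915 .058
python3 - <<'E'
from h import *
cv2.imwrite("pics/s7f.png",manip.snapshot("scene")[:,:,::-1]); crop("pics/s7f.png","pics/s7.png",230,170,160,170,4)
cv2.imwrite("pics/t7f.png",manip.snapshot("top")[:,:,::-1]); crop("pics/t7f.png","pics/t7.png",280,50,150,150,4)
cv2.imwrite("pics/w7.png",manip.snapshot("wrist")[:,:,::-1])
E
```

```text
yaw 29.630559194796135 tilt [-0.001  0.    -1.   ] [ 0.5136 -0.3199  0.0574] q [-0.742  0.737  1.609 -0.     0.796 -2.829] F [ 0.94  0.48 -0.02] 0.5857663358444863 8.825
units [ 1.755 -0.021  0.09 ]
```

View pics/s7.png

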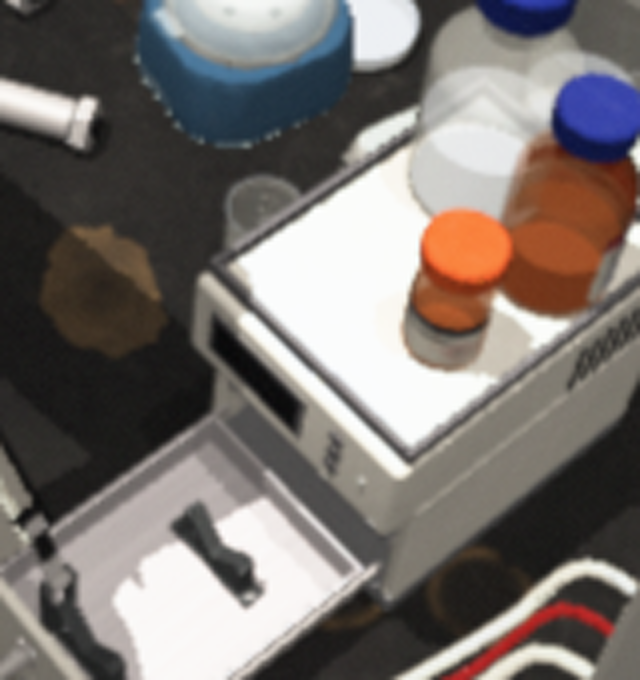

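View pics/t7.png

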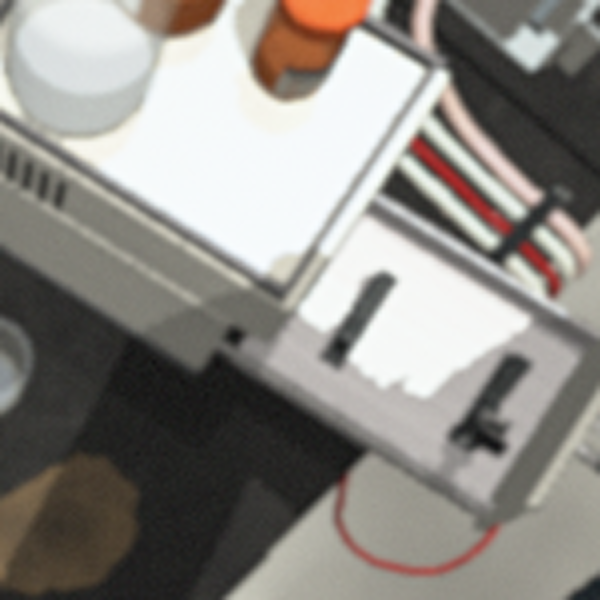

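View pics/w7.png

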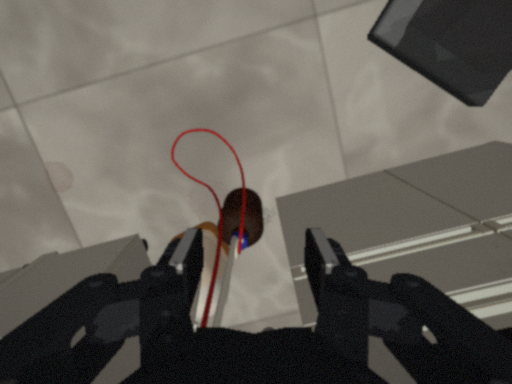

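Run:
```python
from h import *
crop("pics/t7f.png","pics/t7b.png",340,90,130,110,6)
for D in (.17,.18,.19,.2):
  b=np.array([.668,-.1304,0])-(D)*np.array([.562,.827,0])
  print(D,proj("top",b+[0,0,.107]),proj("top",b+[0,0,.048]))
```

```text
0.17 [436.94322609 158.72489676] [426.66535072 163.53223222]
0.18 [440.61962854 160.99201571] [430.11136033 165.66829794]
0.19 [444.3037743  163.26390971] [433.56419279 167.80859291]
0.2 [447.99568788 165.54059388] [437.02386839 169.95312971]
```

View pics/t7b.png

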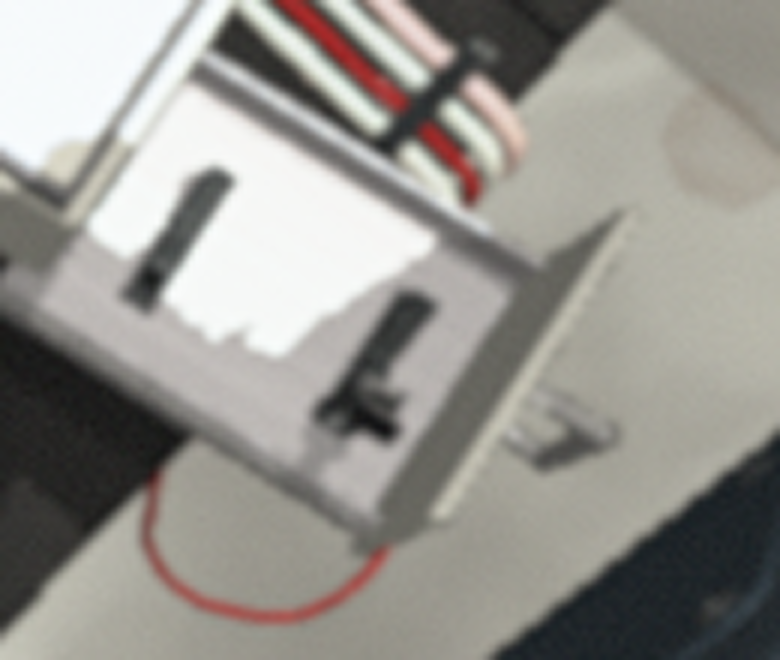

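Call:
apply_moves --pt "50 0.7 0 0.2 -0.1" --pt "50 1.4 0 0.24 -0.3" --pt "50 2.0 0 0.24 -0.4" --pt "50 2.0 0 0.24 -0.4" --pt "20 2.0 0 0.24 -0.4" --pt "0 2.0 0 0.24 -0.4" --pt "0 2.0 0 0.24 -0.4" --pt "0 2.0 0 0.24 -0.4" --pt "0 2.0 0 0.24 -0.4" --squeeze 40

```text
t: 10.1
tcp_pos: [0.5622, -0.2825, 0.0572]
tool_rot: [-0.676, -0.205, 0.206, 0.677]
force: [-4.5, 2.8, 2.4]
finger_gap: 0.134
```

```bash
python3 st.py
```

```text
yaw 33.79745389246274 tilt [-0.003  0.001 -1.   ] [ 0.5622 -0.2825  0.0572] q [-6.430e-01  7.600e-01  1.543e+00 -1.000e-03  8.420e-01 -2.803e+00] F [-4.54  2.8   2.42] 0.1335520675513811 10.1
```

Call:
apply_moves --pt "0 -0.1 0 -0.04 0" --pt "0 -0.2 0 -0.08 0.1" --pt "0 -0.2 0 -0.08 0.1"

```text
t: 10.48
tcp_pos: [0.5605, -0.2848, 0.0572]
tool_rot: [-0.677, -0.2, 0.198, 0.68]
force: [1.9, 9.8, 2.5]
finger_gap: 0.13
```

Call:
apply_moves --pt "0 -0.1 0 -0.04 0" --pt "0 -0.15 0 -0.06 0.05" --pt "0 -0.15 0 -0.06 0.05"

```text
t: 10.85
tcp_pos: [0.5597, -0.2853, 0.0572]
tool_rot: [-0.677, -0.198, 0.193, 0.682]
force: [8.7, 20.2, 2.3]
finger_gap: 0.129
```

```bash
python3 st.py
```

```text
yaw 32.136608673941154 tilt [ 0.004  0.01  -1.   ] [ 0.5597 -0.2853  0.0572] q [-0.654  0.758  1.547  0.014  0.839 -2.795] F [ 8.68 20.22  2.32] 0.1291923212137671 10.85
```

Call:
apply_moves --pt "0 0.15 0 0.06 0" --pt "30 0.15 0 0.06 0" --pt "50 0.15 0 0.06 0" --pt "50 -0.5 0 0 0.2" --pt "50 -1.5 0 0 0.3" --pt "50 -2.3 -0.5 0 0.3" --pt "50 -2.5 -2 0 0.3" --pt "85 -2.5 -4 0 0.3" --pt "85 -2.5 -6 0 0.3" --pt "85 -2.5 -7 0 0.3" --pt "85 -2.5 -7.5 0 0.3"

```text
t: 12.22
tcp_pos: [0.4943, -0.3326, 0.2845]
tool_rot: [0.686, 0.177, -0.177, -0.683]
force: [0.3, 0.3, -0.5]
finger_gap: 0.994
```

```bash
python3 st.py 0.4224 0.1878 0.2
python3 - <<'E'
from h import *
cv2.imwrite("pics/s8f.png",manip.snapshot("scene")[:,:,::-1]); crop("pics/s8f.png","pics/s8.png",230,230,140,115,5)
cv2.imwrite("pics/t8f.png",manip.snapshot("top")[:,:,::-1]); crop("pics/t8f.png","pics/t8.png",340,90,130,110,6)
E
```

```text
yaw 28.96669069351586 tilt [ 0.001 -0.004 -1.   ] [ 0.4943 -0.3326  0.2845] q [-0.778  0.431  1.447 -0.003  1.26  -2.854] F [ 0.28  0.29 -0.48] 0.9939246042661293 12.225
units [ 6.309  2.738 16.347]
```

View pics/s8.png

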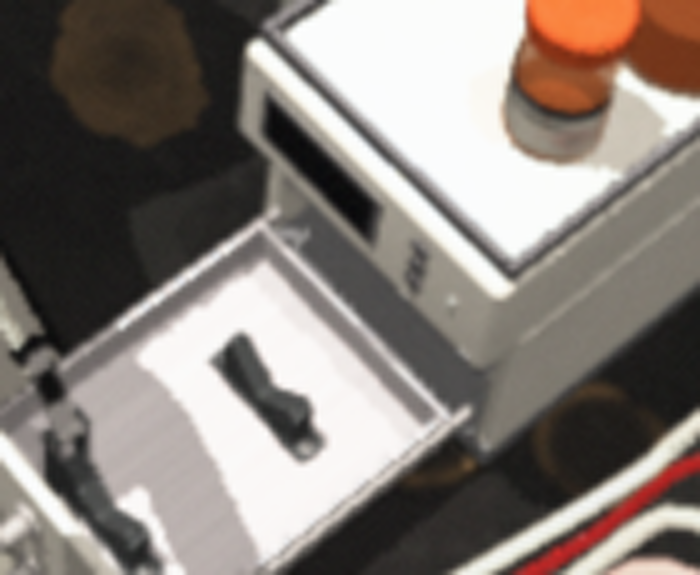

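View pics/t8.png

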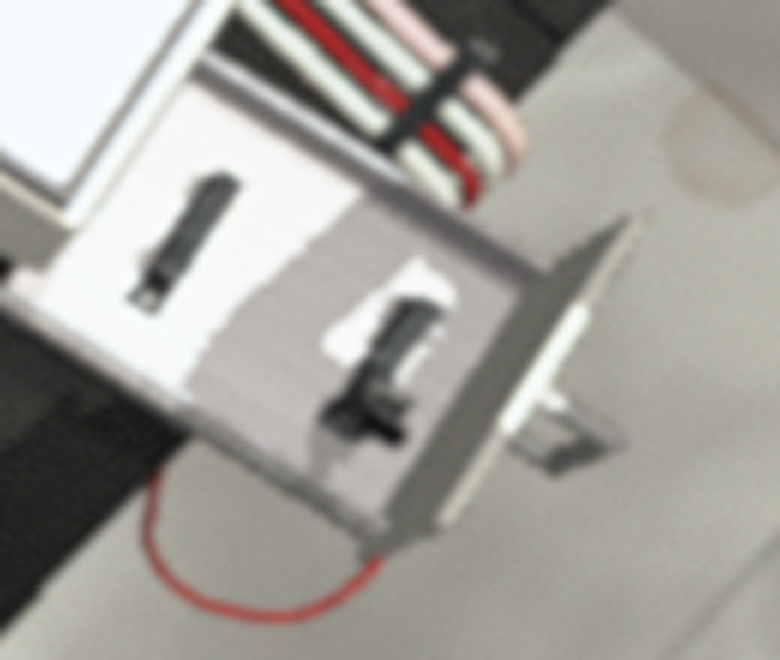

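Call:
apply_moves --pt "85 0 0 1 0.5" --pt "85 1 0 3 1" --pt "85 2 0 5 2" --pt "85 3 0.5 8 3" --pt "85 4 1 11 3.3" --pt "85 5 1.5 14 3.3" --pt "85 5.4 1.8 16.8 3.3" --pt "85 5.4 1.8 16.8 3.3" --pt "85 5.4 1.8 16.8 3.3" --pt "85 5.4 1.8 16.8 3.3" --pt "85 5.4 1.8 16.8 3.3" --pt "85 5.4 1.8 16.8 3.3"

```text
t: 13.82
tcp_pos: [0.3917, 0.1867, 0.2273]
tool_rot: [0.708, -0.025, 0.024, -0.706]
force: [0.2, -0.0, 1.2]
finger_gap: 0.995
```

```bash
python3 st.py 0.4224 0.1878 0.2
python3 - <<'E'
from h import *
np.save("w9.npy",manip.get_calibration("wrist")["extrinsics"])
cv2.imwrite("pics/w9.png",manip.snapshot("wrist")[:,:,::-1])
E
```

```text
yaw -4.011880325755032 tilt [-0.002 -0.002 -1.   ] [0.3917 0.1867 0.2273] q [ 0.187  0.279  1.893 -0.002  0.973 -1.312] F [ 0.22 -0.05  1.18] 0.9945640001737815 13.825
units [1.022 0.907 0.109]
```

View pics/w9.png

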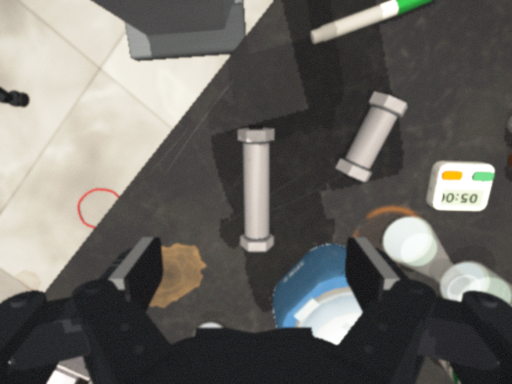

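Run:
```python
from h import *
im=cv2.imread("pics/w9.png");cal=manip.get_calibration("wrist")
g=cv2.cvtColor(im,cv2.COLOR_BGR2HSV)
m=((g[...,2]>95)&(g[...,1]<60)).astype(np.uint8);m[:, :225]=0;m[:,290:]=0;m[:115]=0;m[260:]=0
n,l,st,ce=cv2.connectedComponentsWithStats(m);i=1+np.argmax(st[1:,4]);print(st[i])
ys,xs=np.nonzero(l==i)
y0,y1=ys.min(),ys.max()
# tube edges per row
rows=range(y0+20,y1-20,4);E=[]
for y in rows:
    x=xs[ys==y];E.append((y,x.min(),x.max()))
E=np.array(E);a=np.polyfit(E[:,0],(E[:,1]+E[:,2])/2,1);print(a,(E[:,2]-E[:,1]+1).mean())
pts=[onz("wrist",(np.polyval(a,y),y),.018,cal) for y in (y0,y1)]
d=pts[1]-pts[0];print(pts,np.linalg.norm(d),np.degrees(np.arctan2(d[1],d[0])))
# fitting ends: near end seen edge
for z in (.018,.03,.036): print(z,[onz("wrist",(np.polyval(a,y),y),z,cal)[:2] for y in (y0,y1+1)])
```

```text
[ 238  128   37  125 3331]
[5.03246753e-03 2.55149134e+02] 25.476190476190474
[array([0.35049159, 0.19129262, 0.018     ]), array([0.50295019, 0.18167036, 0.018     ])] 0.15276195193109107 -3.6113717497665068
0.018 [array([0.35049159, 0.19129262]), array([0.50432596, 0.18158353])]
0.03 [array([0.34956208, 0.19129088]), array([0.49814417, 0.18191328])]
0.036 [array([0.34909733, 0.19129001]), array([0.49505328, 0.18207815])]
```

Call:
apply_moves --pt "85 1.06 1 0.08 0" --pt "85 1.06 3 0.08 0" --pt "85 1.06 5 0.08 0" --pt "85 1.06 6 0.08 0" --pt "85 1.06 7 0.08 0" --pt "85 1.06 7 0.08 0"

```text
t: 14.62
tcp_pos: [0.4222, 0.1864, 0.016]
tool_rot: [0.708, -0.027, 0.023, -0.706]
force: [-0.4, -0.7, -0.2]
finger_gap: 0.997
```

```bash
python3 st.py 0.4235 .1868 .003
```

```text
yaw -4.045679250533151 tilt [-0.006 -0.002 -1.   ] [0.4222 0.1864 0.016 ] q [ 0.174  0.721  1.985 -0.003  0.442 -1.323] F [-0.4  -0.68 -0.18] 0.9967963129873998 14.625
units [0.045 0.433 0.017]
```

Call:
apply_moves --pt "85 0.05 0.2 0 0" --pt "85 0.05 0.4 0 0" --pt "60 0.05 0.4 0 0" --pt "30 0.05 0.4 0 0" --pt "10 0.05 0.4 0 0" --pt "10 0.05 0.4 0 0" --pt "10 0.05 0.4 0 0" --pt "10 0.05 0.4 0 0" --squeeze 60

```text
t: 15.62
tcp_pos: [0.4242, 0.1879, 0.0062]
tool_rot: [0.707, -0.024, 0.023, -0.706]
force: [-1.6, -0.7, 5.3]
finger_gap: 0.331
```

```bash
python3 st.py 0.4235 .1868 .003
```

```text
yaw -3.8392374099107385 tilt [-0.001 -0.002 -1.   ] [0.4242 0.1879 0.0062] q [ 0.176  0.743  1.984 -0.004  0.416 -1.324] F [-1.6  -0.71  5.27] 0.3309506058689074 15.625
units [-0.02   0.107 -0.039]
```

Call:
apply_moves --pt "10 0 -0.3 0 0" --pt "10 0 -1 0 0" --pt "10 0 -2.5 0 0" --pt "10 0 -4 0 0" --pt "10 0 -6 0 0" --pt "10 0 -8 0 0" --pt "10 0 -8 0 0" --pt "10 0 -8 0 0"

```text
t: 16.62
tcp_pos: [0.4227, 0.188, 0.2447]
tool_rot: [0.708, -0.025, 0.022, -0.706]
force: [-0.4, 0.2, -5.2]
finger_gap: 0.326
```

```bash
python3 st.py
python3 - <<'E'
from h import *
cv2.imwrite("pics/t10f.png",manip.snapshot("top")[:,:,::-1])
cv2.imwrite("pics/s10f.png",manip.snapshot("scene")[:,:,::-1])
cv2.imwrite("pics/w10.png",manip.snapshot("wrist")[:,:,::-1])
E
```

```text
yaw -3.879607887592713 tilt [-0.004 -0.002 -1.   ] [0.4227 0.188  0.2447] q [ 0.177  0.293  1.806 -0.002  1.048 -1.325] F [-0.38  0.25 -5.21] 0.326218901452713 16.625
```

View pics/w10.png

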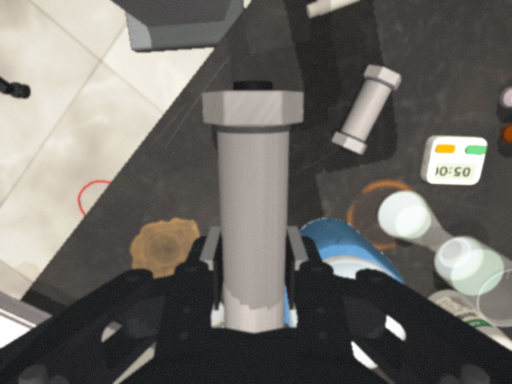

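View pics/s10f.png

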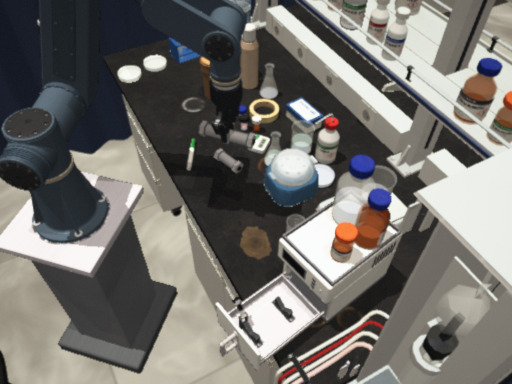

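```bash
python3 - <<'E'
from h import *
im=cv2.imread("pics/w10.png");g=cv2.cvtColor(im,cv2.COLOR_BGR2GRAY).astype(int)
print("col252",[(r,g[r,240:265].mean().round()) for r in range(78,136,2)])
print("row200",[(c,g[190:210,c].mean().round()) for c in list(range(212,226))+list(range(282,298))])
K=manip.get_calibration("wrist")["intrinsics"]
s=manip.sense();M=R.from_quat(s["tool_rot"]).as_matrix();E=manip.get_calibration("wrist")["extrinsics"]
print(M.T@(E[:3,3]-s["tcp_pos"]))
f=np.array([.2685,.9633,0]); o=np.array([-.0688,-.1419,-.0007])
Rt=M.T@E[:3,:3]
for ty in (-.026,-.030,-.034):
  out=[]
  for v in (88,91,125,127):
    d=np.linalg.inv(K)@[252,v,1];d=Rt@np.array([d[0],-d[1],-d[2]]);p=o+d*(ty-o[1])/d[1];out.append(np.round(p*1000,1))
  print(ty,out)
E
python3 - <<'E'
import sys;sys.path.insert(0,'.')
from h import *
crop("pics/w10.png","pics/w10c.png",190,70,130,110,6)
E
```

```text
col252 [(78, np.float64(60.0)), (80, np.float64(50.0)), (82, np.float64(32.0)), (84, np.float64(32.0)), (86, np.float64(31.0)), (88, np.float64(35.0)), (90, np.float64(101.0)), (92, np.float64(174.0)), (94, np.float64(185.0)), (96, np.float64(182.0)), (98, np.float64(182.0)), (100, np.float64(182.0)), (102, np.float64(180.0)), (104, np.float64(180.0)), (106, np.float64(179.0)), (108, np.float64(179.0)), (110, np.float64(179.0)), (112, np.float64(178.0)), (114, np.float64(178.0)), (116, np.float64(177.0)), (118, np.float64(177.0)), (120, np.float64(176.0)), (122, np.float64(175.0)), (124, np.float64(156.0)), (126, np.float64(117.0)), (128, np.float64(85.0)), (130, np.float64(83.0)), (132, np.float64(95.0)), (134, np.float64(151.0))]
row200 [(212, np.float64(78.0)), (213, np.float64(78.0)), (214, np.float64(78.0)), (215, np.float64(78.0)), (216, np.float64(79.0)), (217, np.float64(78.0)), (218, np.float64(82.0)), (219, np.float64(92.0)), (220, np.float64(106.0)), (221, np.float64(117.0)), (222, np.float64(124.0)), (223, np.float64(129.0)), (224, np.float64(134.0)), (225, np.float64(137.0)), (282, np.float64(150.0)), (283, np.float64(146.0)), (284, np.float64(141.0)), (285, np.float64(136.0)), (286, np.float64(122.0)), (287, np.float64(93.0)), (288, np.float64(64.0)), (289, np.float64(52.0)), (290, np.float64(50.0)), (291, np.float64(50.0)), (292, np.float64(51.0)), (293, np.float64(51.0)), (294, np.float64(51.0)), (295, np.float64(51.0)), (296, np.float64(50.0)), (297, np.float64(51.0))]
[-0.06890027 -0.14189365 -0.00056758]
-0.026 [array([-73.7, -26. ,  -1.2]), array([-72.7, -26. ,  -1.2]), array([-60.7, -26. ,  -1.2]), array([-60. , -26. ,  -1.2])]
-0.03 [array([-73.5, -30. ,  -1.2]), array([-72.6, -30. ,  -1.2]), array([-61. , -30. ,  -1.2]), array([-60.3, -30. ,  -1.2])]
-0.034 [array([-73.4, -34. ,  -1.1]), array([-72.4, -34. ,  -1.2]), array([-61.3, -34. ,  -1.2]), array([-60.6, -34. ,  -1.2])]
```

View pics/w10c.png

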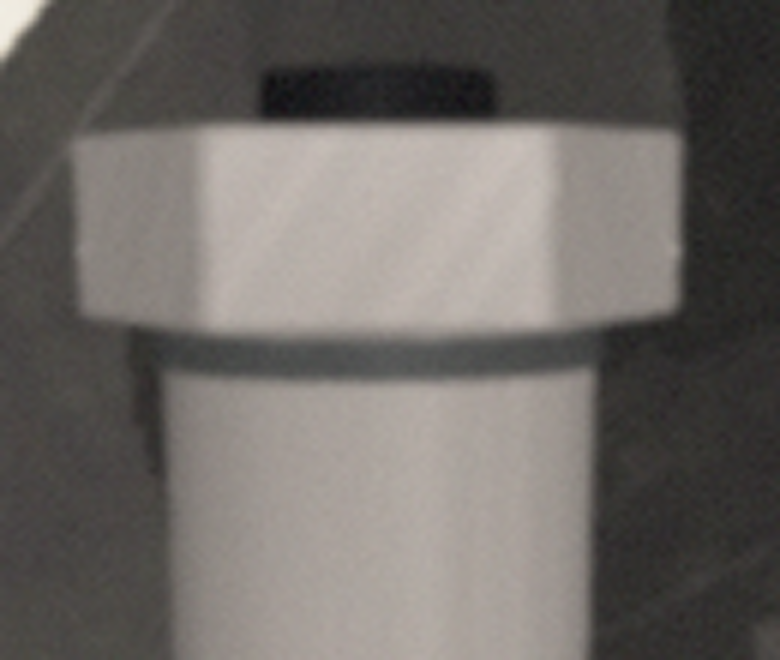

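Call:
apply_moves --pt "10 0.4 0 -0.8 1" --pt "10 0.9 -0.2 -1.7 2" --pt "10 1.3 -0.3 -2.5 3" --pt "10 1.8 -0.4 -3.4 4" --pt "10 2.2 -0.5 -4.2 5" --pt "10 2.7 -0.5 -5.1 6" --pt "10 3.1 -0.5 -5.9 7" --pt "10 3.6 -0.5 -6.8 8" --pt "10 4.0 -0.5 -7.6 9" --pt "10 4.5 -0.5 -8.5 10" --pt "10 4.9 -0.5 -9.3 11" --pt "10 5.35 -0.5 -10.15 12"

```text
t: 18.27
tcp_pos: [0.5632, -0.1267, 0.2581]
tool_rot: [-0.333, 0.626, -0.624, 0.329]
force: [0.5, 0.8, -3.7]
finger_gap: 0.329
```

Call:
apply_moves --pt "10 0 0 0 0" --pt "10 0 0 0 0"

```text
t: 18.52
tcp_pos: [0.5628, -0.1257, 0.2589]
tool_rot: [-0.335, 0.625, -0.623, 0.331]
force: [-0.1, -0.0, -4.6]
finger_gap: 0.329
```

```bash
python3 st.py
python3 - <<'E'
from h import *
np.save("w11.npy",manip.get_calibration("wrist")["extrinsics"])
cv2.imwrite("pics/w11.png",manip.snapshot("wrist")[:,:,::-1])
E
```

```text
yaw -123.84201661166986 tilt [-0.006  0.001 -1.   ] [ 0.5628 -0.1257  0.2589] q [-0.412  0.434  1.52  -0.002  1.194  0.179] F [-0.07 -0.03 -4.58] 0.32890464052434626 18.525
```

View pics/w11.png

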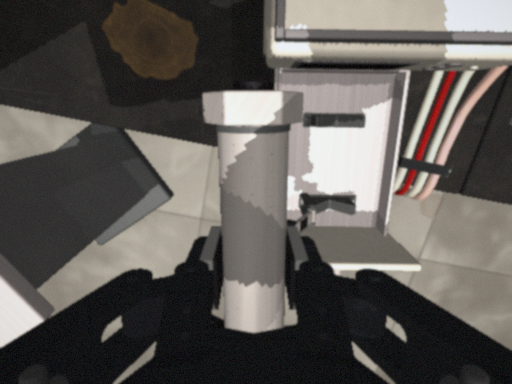

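Run:
```python
from h import *
crop("pics/w11.png","pics/w11c.png",270,60,160,150,5)
cal=manip.get_calibration("wrist")
c=np.array([.636,-.1775,.07]);x=np.array([.562,.827,0]);y=np.array([-.827,.562,0])
for nm,a,b,z in [("inner+y",.049,.027,0),("inner-y",.049,-.027,0),("outer+y",-.049,.027,0),("outer-y",-.049,-.027,0),("inner face top -y",.055,-.027,0),("inner -y low",.043,-.027,0),("wall",.0,-.064,-.007),("c",0,0,0)]:
    print(nm,proj("wrist",c+a*x+b*y+[0,0,z],cal))
```

```text
inner+y [315.09932099 122.15300234]
inner-y [366.66479142 122.5419366 ]
outer+y [309.81060228 210.29485042]
outer-y [357.45044949 210.70109431]
inner face top -y [367.278479   116.67041797]
inner -y low [366.05726014 128.35455419]
wall [393.0871041  167.31439282]
c [337.10610655 168.16497275]
```

View pics/w11c.png

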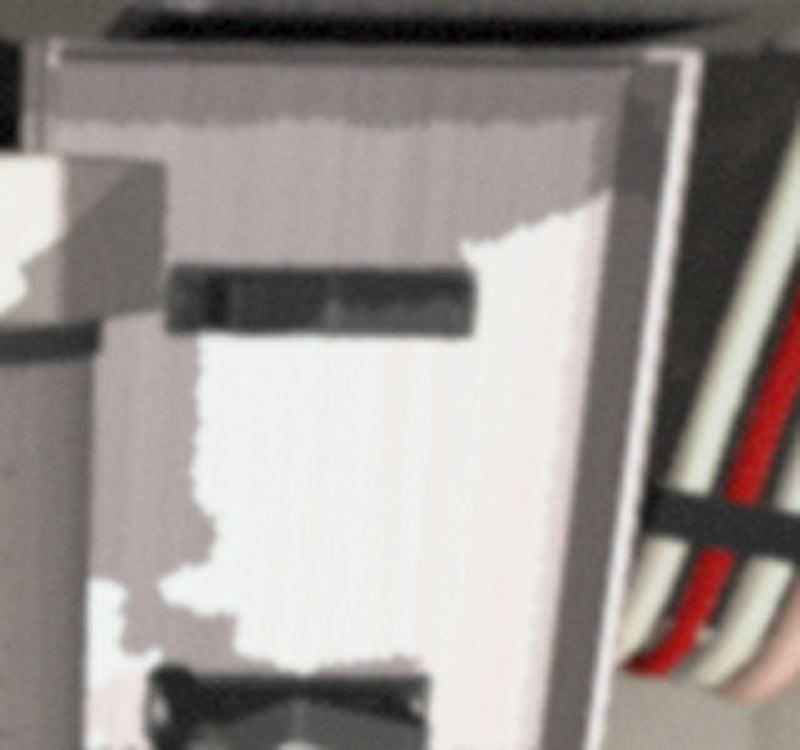

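Call:
apply_moves --pt "10 0 0 0.8 0" --pt "10 0 0 1.8 0" --pt "10 0 0 2.6 0.04" --pt "10 0 0 3.0 0.04" --pt "10 0 1 3.0 0.04" --pt "10 0 2 3.0 0.04" --pt "10 0 3 3.0 0.04" --pt "10 0 3 3.0 0.04"

```text
t: 19.58
tcp_pos: [0.6358, -0.1747, 0.1677]
tool_rot: [-0.333, 0.627, -0.623, 0.328]
force: [-0.6, 0.1, -4.4]
finger_gap: 0.327
```

```bash
python3 st.py .6377 -.1759 .12
python3 - <<'E'
from h import *
cv2.imwrite("pics/w12.png",manip.snapshot("wrist")[:,:,::-1])
cv2.imwrite("pics/t12f.png",manip.snapshot("top")[:,:,::-1]);crop("pics/t12f.png","pics/t12.png",340,70,130,110,6)
E
```

```text
yaw -124.2171843956024 tilt [-0.01   0.002 -1.   ] [ 0.6358 -0.1747  0.1677] q [-0.436  0.648  1.391 -0.002  1.112  0.162] F [-0.57  0.12 -4.35] 0.3269259372411462 19.575
units [-0.01  1.59  0.09]
```

View pics/w12.png

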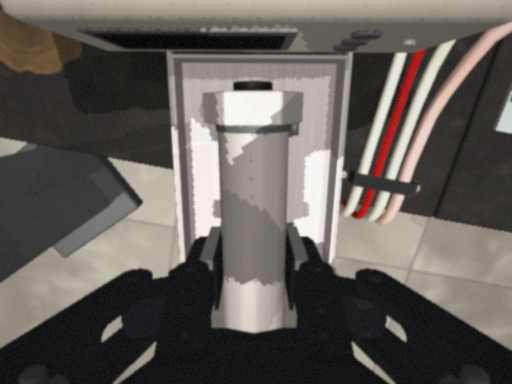

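View pics/t12.png

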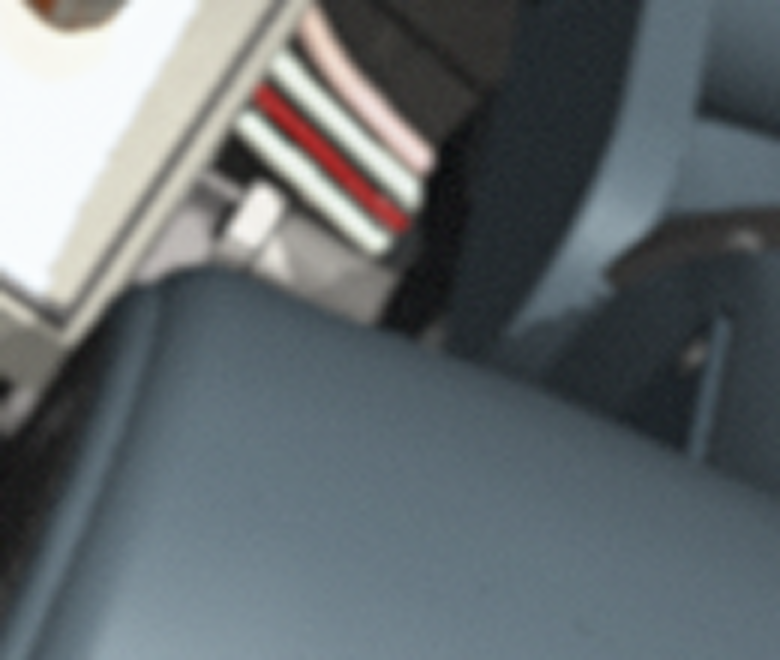

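Run:
```python
from h import *
crop("pics/w12.png","pics/w12c.png",155,40,210,230,3.6) if False else None
im=cv2.imread("pics/w12.png")[40:270,150:370];cv2.imwrite("pics/w12c.png",cv2.resize(im,None,fx=2.6,fy=2.6,interpolation=cv2.INTER_CUBIC))
g=cv2.cvtColor(cv2.imread("pics/w12.png"),cv2.COLOR_BGR2GRAY).astype(int)
for r in (80,120,160,200):
    print(r,"L",g[r-2:r+3,160:200].mean(0).astype(int).tolist(),"R",g[r-2:r+3,310:360].mean(0).astype(int).tolist())
```

```text
80 L [24, 27, 28, 27, 24, 26, 32, 61, 105, 141, 153, 160, 170, 169, 143, 109, 94, 89, 89, 89, 88, 96, 122, 153, 173, 178, 178, 176, 174, 171, 170, 169, 171, 173, 174, 175, 175, 173, 173, 171] R [178, 178, 174, 176, 178, 182, 182, 180, 181, 182, 183, 182, 179, 179, 180, 183, 183, 184, 181, 167, 153, 143, 139, 138, 131, 118, 98, 87, 85, 86, 87, 87, 91, 108, 142, 167, 171, 166, 163, 149, 107, 62, 38, 33, 32, 34, 34, 35, 32, 32]
120 L [53, 53, 54, 52, 52, 52, 54, 56, 55, 62, 91, 128, 145, 150, 163, 169, 151, 117, 94, 91, 89, 88, 90, 97, 127, 162, 176, 174, 172, 174, 194, 223, 238, 237, 222, 202, 189, 188, 187, 182] R [184, 184, 184, 184, 184, 181, 180, 179, 181, 181, 178, 177, 180, 182, 182, 178, 166, 152, 142, 138, 137, 132, 118, 100, 91, 87, 88, 87, 88, 93, 117, 150, 172, 169, 161, 154, 131, 86, 46, 34, 35, 35, 33, 35, 35, 33, 33, 34, 34, 31]
160 L [45, 47, 48, 46, 48, 45, 48, 47, 47, 49, 49, 54, 94, 167, 224, 235, 232, 225, 204, 152, 104, 87, 85, 86, 85, 88, 107, 130, 142, 144, 145, 158, 194, 226, 237, 238, 238, 238, 239, 238] R [247, 246, 246, 246, 245, 245, 246, 245, 245, 246, 246, 246, 246, 243, 237, 232, 230, 228, 219, 183, 139, 112, 109, 110, 109, 109, 125, 172, 214, 229, 228, 227, 215, 158, 92, 57, 50, 51, 50, 50, 51, 50, 51, 53, 51, 51, 51, 49, 50, 56]
200 L [186, 186, 186, 186, 185, 187, 187, 188, 186, 187, 187, 187, 188, 189, 189, 196, 214, 228, 229, 228, 220, 180, 125, 91, 86, 85, 86, 87, 104, 127, 138, 140, 146, 173, 213, 234, 239, 239, 239, 239] R [245, 245, 245, 245, 245, 245, 245, 246, 247, 246, 242, 236, 232, 229, 228, 220, 183, 138, 113, 108, 107, 107, 113, 151, 214, 239, 239, 229, 216, 178, 115, 63, 46, 42, 40, 44, 49, 76, 112, 152, 179, 200, 214, 224, 230, 231, 226, 203, 160, 104]
```

View pics/w12c.png

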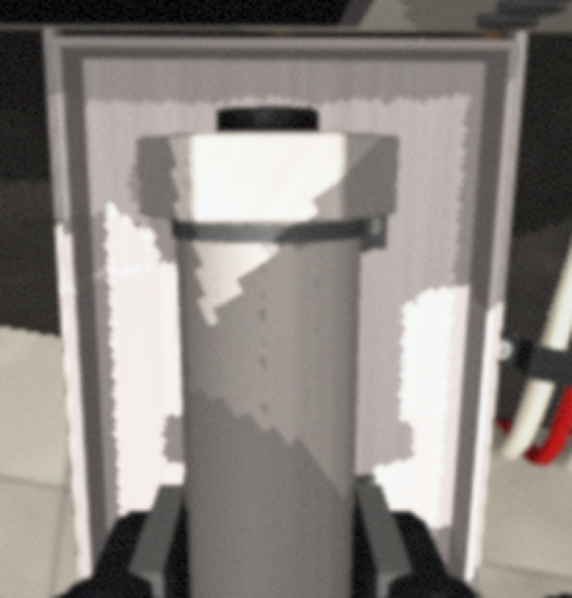

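```bash
python3 - <<'E'
from h import *
cal=manip.get_calibration("wrist")
s=manip.sense();M=R.from_quat(s["tool_rot"]).as_matrix();E=cal["extrinsics"]
print("cam in tool",M.T@(E[:3,3]-s["tcp_pos"]),s["tcp_pos"])
x=np.array([.562,.827,0]);y=np.array([-.827,.562,0])
print("tcp lateral",s["tcp_pos"]@y,"cradle est",np.array([.636,-.1775,0])@y)
C=[]
for r,Li,Lo,Ri,Ro in [(80,174.8,167.7,343.7,350.3),(120,176.7,170,340.7,346.5),(160,179.5,172.5,336.8,343.4),(200,181.8,176,333.5,339.7)]:
    P=[onz("wrist",(u,r),.063,cal) for u in (Li,Lo,Ri,Ro)]
    print(r,[round(float(p@y),4) for p in P],"mid",(P[0]+P[2])@y/2,(P[1]+P[3])@y/2, "x",P[0]@x)
    C.append((P[0]+P[2])/2)
d=C[0]-C[-1];print("yaw",np.degrees(np.arctan2(d[1],d[0])))
# tube lateral: at image centre row ~ 200 edges; tube top radius silhouettes, axis z=TCP+.012
for u in (219.,287.):pass
for r,l,rr in [(150,218.5,288.5),(200,219.5,287.5)]:
    o1,d1=ray("wrist",(l,r),cal);o2,d2=ray("wrist",(rr,r),cal)
    for h in (.010,.014,.018):
        z=s["tcp_pos"][2]+h
        a=onz("wrist",(l,r),z,cal);b=onz("wrist",(rr,r),z,cal);print(r,h,"tube lat",(a+b)@y/2,"w",np.linalg.norm(a-b))
E
python3 - <<'E'
import sys;sys.path.insert(0,'.')
from h import *
# rear wall inner edge & drawer x from w12 : row of rear wall top
g=cv2.cvtColor(cv2.imread("pics/w12.png"),cv2.COLOR_BGR2GRAY).astype(int)
print([(r,int(g[r,310:330].mean())) for r in range(44,72)])
x=np.array([.562,.827,0])
for r in (52,56,58,62): print(r,onz("wrist",(310,r),.063)@x)
print("cradle x",np.array([.636,-.1775,0])@x)
E
```

```text
cam in tool [-0.06739591 -0.14191265 -0.00028314] [ 0.6387329  -0.17622871  0.17135442]
tcp lateral -0.627272643803186 cradle est -0.625727
80 [-0.5665, -0.561, -0.6957, -0.7007] mid -0.6310893245952874 -0.6308940250164984 x 0.2965979451044975
120 [-0.5659, -0.5606, -0.6957, -0.7003] mid -0.6307968109512145 -0.6304368687046609 x 0.26665737668901074
160 [-0.566, -0.5603, -0.6949, -0.7004] mid -0.6304840125655938 -0.6303158159540926 x 0.23458469825773634
200 [-0.5657, -0.5608, -0.6947, -0.6999] mid -0.6301902660442165 -0.630356338821981 x 0.20014394997183224
yaw 55.26711476474314
150 0.01 tube lat -0.6268826431624452 w 0.02996199492010467
150 0.014 tube lat -0.626889013280608 w 0.02905243037180765
150 0.018 tube lat -0.6268953833987706 w 0.02814286582351045
200 0.01 tube lat -0.6268763547849889 w 0.03044905808006259
200 0.014 tube lat -0.6268829158011615 w 0.029524707621005456
200 0.018 tube lat -0.626889476817334 w 0.028600357161948354
[(44, 94), (45, 94), (46, 94), (47, 93), (48, 94), (49, 94), (50, 92), (51, 83), (52, 61), (53, 48), (54, 73), (55, 111), (56, 133), (57, 132), (58, 117), (59, 97), (60, 86), (61, 84), (62, 91), (63, 109), (64, 129), (65, 138), (66, 139), (67, 140), (68, 140), (69, 139), (70, 139), (71, 140)]
52 0.3163531725391491
56 0.31358129519009864
58 0.31218857277754
62 0.30938944943305985
cradle x 0.21063950000000004
```

Call:
apply_moves --pt "10 0 0.5 0.12 0" --pt "10 0 1.2 0.12 0" --pt "10 0 2 0.12 0" --pt "10 0 2.6 0.12 0" --pt "10 0 2.6 0.12 0" --pt "10 0 2.6 0.12 0"

```text
t: 20.42
tcp_pos: [0.6423, -0.1792, 0.0936]
tool_rot: [0.331, -0.624, 0.626, -0.33]
force: [-0.1, 0.7, -4.3]
finger_gap: 0.325
```

```bash
for i in 1 2; do python3 st.py .6377 -.1759 .058; done
python3 - <<'E'
from h import *
cv2.imwrite("pics/w13.png",manip.snapshot("wrist")[:,:,::-1])
cv2.imwrite("pics/s13f.png",manip.snapshot("scene")[:,:,::-1]);crop("pics/s13f.png","pics/s13.png",210,220,150,130,5)
E
python3 st.py .6377 -.1759 .058
```

```text
yaw -124.28114785918017 tilt [ 0.    -0.002 -1.   ] [ 0.6423 -0.1792  0.0936] q [-0.438  0.746  1.427 -0.003  0.968  0.161] F [-0.08  0.72 -4.32] 0.32535999681470584 20.425
units [-0.008  1.188 -0.191]
yaw -124.28114785918017 tilt [ 0.    -0.002 -1.   ] [ 0.6423 -0.1792  0.0936] q [-0.438  0.746  1.427 -0.003  0.968  0.161] F [-0.08  0.72 -4.32] 0.32535999681470584 20.425
units [-0.008  1.188 -0.191]
yaw -124.27990356826615 tilt [ 0.001 -0.003 -1.   ] [ 0.6424 -0.1793  0.0941] q [-0.438  0.745  1.427 -0.003  0.968  0.161] F [ 0.38  0.24 -3.92] 0.3283891027599646 20.525
units [-0.007  1.204 -0.196]
```

View pics/w13.png

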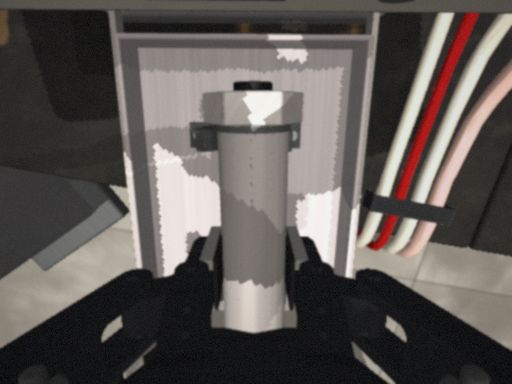

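View pics/s13.png

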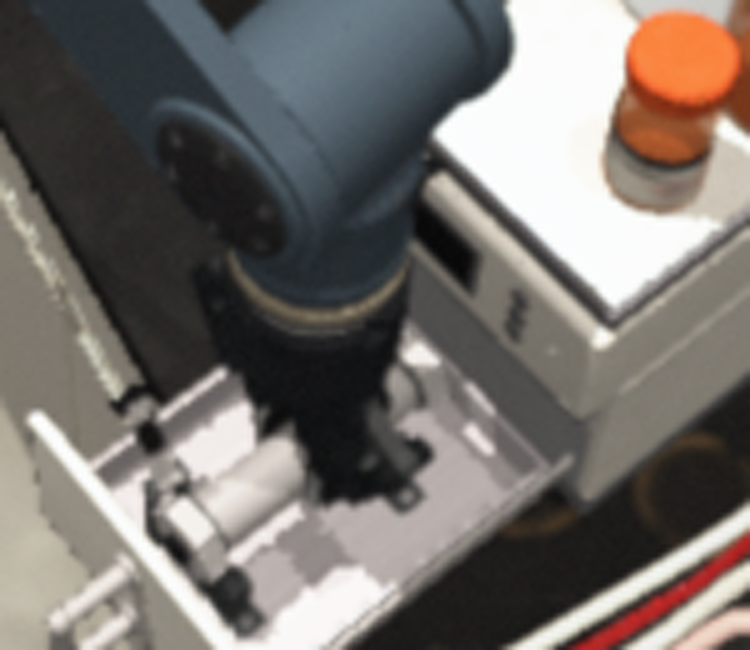

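```bash
cat > lat.py <<'E'
from h import *
import sys
fn=sys.argv[1]
g=cv2.cvtColor(cv2.imread(fn),cv2.COLOR_BGR2GRAY).astype(int)
im=cv2.imread(fn)[70:170,100:390];cv2.imwrite(fn[:-4]+"c.png",cv2.resize(im,None,fx=2.7,fy=2.7,interpolation=cv2.INTER_CUBIC))
for r in (90,110,130,160):
    print(r,"L",g[r-2:r+3,108:160].mean(0).astype(int).tolist(),"R",g[r-2:r+3,335:385].mean(0).astype(int).tolist())
print("blk",[ (r,g[r-2:r+3,184:222].mean(0).astype(int).tolist(),g[r-2:r+3,284:306].mean(0).astype(int).tolist()) for r in (128,134,140)])
E
python3 lat.py pics/w13.png
```

```text
90 L [31, 31, 33, 31, 30, 29, 31, 43, 81, 121, 140, 149, 158, 167, 166, 146, 119, 96, 86, 84, 86, 86, 87, 84, 86, 86, 84, 87, 85, 84, 85, 85, 99, 129, 157, 170, 170, 172, 173, 172, 174, 170, 171, 171, 171, 168, 169, 167, 167, 169, 170, 172] R [172, 175, 176, 174, 167, 156, 142, 135, 131, 133, 133, 131, 129, 120, 101, 87, 83, 84, 83, 84, 84, 83, 84, 84, 84, 82, 85, 91, 112, 143, 166, 170, 164, 157, 154, 144, 113, 68, 39, 32, 31, 33, 30, 30, 32, 31, 30, 35, 32, 33]
110 L [30, 32, 32, 33, 31, 33, 31, 31, 32, 41, 73, 111, 136, 148, 159, 167, 166, 148, 119, 96, 86, 87, 85, 86, 86, 86, 86, 86, 87, 85, 87, 87, 88, 89, 106, 137, 162, 172, 173, 172, 173, 174, 173, 172, 171, 172, 171, 169, 168, 168, 169, 170] R [174, 175, 176, 172, 161, 151, 138, 134, 133, 132, 131, 123, 106, 92, 87, 84, 85, 85, 86, 85, 85, 86, 84, 85, 85, 92, 110, 141, 166, 171, 165, 159, 155, 142, 108, 66, 37, 34, 34, 32, 33, 34, 31, 32, 31, 33, 29, 31, 32, 34]
130 L [50, 51, 50, 50, 50, 52, 51, 49, 51, 50, 50, 53, 73, 108, 131, 142, 156, 165, 165, 147, 120, 97, 86, 86, 86, 87, 86, 87, 86, 84, 86, 86, 84, 83, 84, 88, 107, 13
[... 863 characters left out ...]
44, 43, 43, 38, 42, 41, 42, 44, 43, 44, 46, 50, 51, 52, 56], [55, 54, 54, 53, 51, 52, 60, 68, 75, 79, 80, 76, 76, 77, 74, 82, 114, 152, 170, 172, 172, 176]), (134, [143, 141, 140, 138, 135, 117, 85, 66, 72, 92, 96, 82, 66, 60, 60, 56, 54, 55, 56, 57, 57, 57, 56, 57, 58, 56, 54, 53, 49, 47, 46, 46, 52, 65, 79, 85, 90, 95], [110, 107, 103, 99, 88, 78, 72, 74, 101, 133, 146, 144, 128, 106, 87, 89, 123, 156, 171, 173, 173, 175]), (140, [142, 141, 139, 139, 137, 126, 94, 66, 58, 62, 62, 56, 54, 54, 52, 51, 51, 49, 50, 54, 56, 57, 55, 55, 57, 54, 54, 50, 49, 47, 45, 47, 48, 64, 80, 89, 96, 100], [115, 111, 104, 99, 88, 79, 72, 74, 90, 108, 111, 103, 91, 80, 80, 100, 134, 163, 171, 172, 174, 174])]
```

View pics/w13c.png

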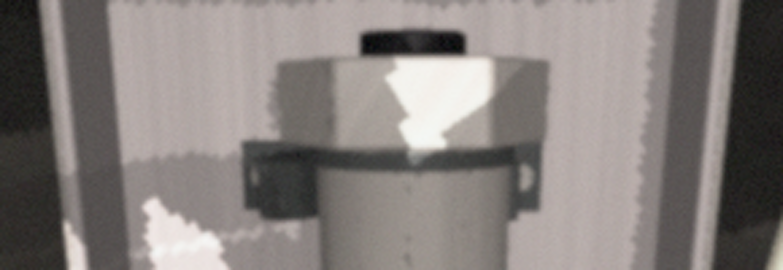

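Run:
```python
from h import *
cal=manip.get_calibration("wrist");s=manip.sense()
x=np.array([.562,.827,0]);y=np.array([-.827,.562,0])
tx=s["tcp_pos"]@x
for r in (123,146,149.6):
  for z in (.036,.07): print(r,z,"rel tcp",(onz("wrist",(195,r),z,cal)@x-tx))
print("fitting edges rel tcp (z=tcp+.03)",[onz("wrist",(252,r),s["tcp_pos"][2]+.03,cal)@x-tx for r in (91,125,133)])
g=cv2.cvtColor(cv2.imread("pics/w13.png"),cv2.COLOR_BGR2GRAY).astype(int)
print([(r,int(g[r,192:200].mean()),int(g[r,292:299].mean())) for r in range(112,158,2)])
print("lat blk",[onz("wrist",(u,140),.07,cal)@y for u in (189.7,300.2)],"tcp",s["tcp_pos"]@y)
```

```text
123 0.036 rel tcp 0.05451863580386421
123 0.07 rel tcp 0.0567582362522662
146 0.036 rel tcp 0.03993382695733702
146 0.07 rel tcp 0.04465414742623289
149.6 0.036 rel tcp 0.03759751370952821
149.6 0.07 rel tcp 0.04271521607824688
fitting edges rel tcp (z=tcp+.03) [np.float64(0.07112883845727161), np.float64(0.05960537463238688), np.float64(0.05679511226879383)]
[(112, 170, 109), (114, 172, 110), (116, 170, 109), (118, 172, 108), (120, 164, 108), (122, 103, 95), (124, 74, 78), (126, 71, 76), (128, 58, 75), (130, 62, 84), (132, 70, 113), (134, 75, 123), (136, 72, 124), (138, 63, 119), (140, 54, 94), (142, 53, 74), (144, 53, 73), (146, 58, 76), (148, 90, 127), (150, 109, 168), (152, 135, 172), (154, 148, 173), (156, 155, 173)]
lat blk [np.float64(-0.597620538517235), np.float64(-0.6566353106974121)] tcp -0.6320462508986463
```

Call:
apply_moves --pt "10 -0.06 0 -0.15 0" --pt "10 -0.06 0.2 -0.15 0" --pt "10 -0.06 0.2 -0.15 0" --pt "10 -0.06 0.2 -0.15 0"

```text
t: 21.02
tcp_pos: [0.6387, -0.1748, 0.0867]
tool_rot: [0.331, -0.625, 0.625, -0.33]
force: [-0.4, -0.8, -4.7]
finger_gap: 0.332
```

```bash
python3 - <<'E'
from h import *
cv2.imwrite("pics/w14.png",manip.snapshot("wrist")[:,:,::-1])
E
python3 st.py; python3 lat.py pics/w14.png
```

```text
yaw -124.28280125255033 tilt [-0.002 -0.002 -1.   ] [ 0.6388 -0.1749  0.0868] q [-0.435  0.751  1.441 -0.003  0.951  0.165] F [-0.19 -0.37 -4.73] 0.3308202748443606 21.075
90 L [32, 32, 36, 31, 31, 32, 31, 31, 31, 30, 31, 32, 46, 86, 127, 145, 150, 160, 167, 170, 155, 128, 103, 87, 86, 87, 86, 88, 85, 87, 84, 87, 85, 86, 86, 86, 87, 93, 120, 156, 171, 173, 173, 175, 175, 176, 173, 172, 173, 173, 174, 172] R [177, 173, 173, 173, 174, 175, 174, 174, 170, 171, 171, 173, 173, 174, 175, 176, 172, 163, 152, 144, 134, 135, 134, 133, 133, 128, 115, 97, 87, 84, 85, 85, 85, 86, 84, 84, 84, 85, 85, 84, 86, 86, 90, 105, 135, 160, 171, 169, 161, 156]
110 L [31, 32, 32, 31, 31, 32, 31, 32, 32, 32, 31, 32, 32, 32, 45, 83, 125, 145, 152, 161, 169, 170, 153, 127, 101, 88, 86, 86, 88, 87, 86, 86, 86, 88, 86, 86, 87, 88, 90, 103, 132, 162, 174, 174, 175, 175, 178, 176, 175, 174, 174, 175] R [173, 172, 173, 173, 174, 173, 172, 171, 172, 171, 172, 173, 173, 175, 173, 167, 159, 147, 138, 133, 133, 134, 130, 128, 117, 99, 87, 86, 86, 86, 85, 86, 85, 85, 86, 87, 85, 85, 86, 86, 93, 111, 141, 165, 173, 168, 
[... 1059 characters left out ...]
75, 73, 75, 76, 74, 68, 61, 57, 55, 55, 54, 53, 49, 46, 48, 52, 54, 54], [56, 54, 53, 54, 52, 53, 61, 71, 74, 75, 75, 74, 74, 78, 82, 82, 84, 84, 86, 83, 84, 84]), (134, [137, 139, 141, 141, 142, 143, 146, 147, 147, 147, 143, 133, 109, 78, 61, 61, 66, 71, 74, 68, 63, 62, 59, 54, 52, 51, 47, 49, 51, 48, 47, 44, 52, 66, 79, 87, 91, 98], [112, 108, 105, 96, 82, 63, 49, 47, 46, 47, 48, 49, 50, 47, 47, 53, 55, 63, 65, 71, 83, 93]), (140, [138, 138, 140, 140, 142, 142, 143, 144, 143, 141, 140, 138, 119, 87, 66, 69, 83, 92, 91, 79, 69, 66, 69, 62, 60, 56, 57, 59, 58, 54, 46, 46, 51, 64, 82, 91, 97, 101], [116, 111, 106, 99, 83, 67, 59, 55, 56, 57, 60, 64, 62, 60, 58, 61, 67, 72, 72, 80, 101, 119])]
```

View pics/w14c.png

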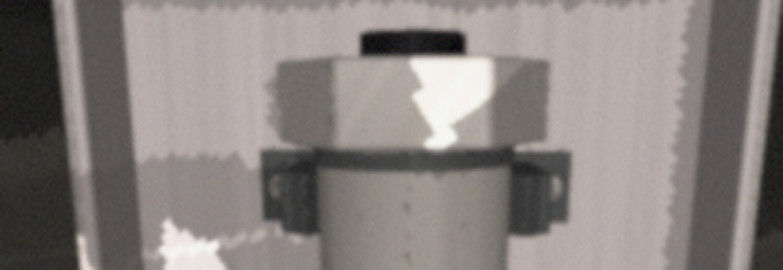

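Call:
apply_moves --pt "10 0 0.3 0.02 0" --pt "10 0 0.6 0.02 0" --pt "10 0 0.75 0.02 0" --pt "10 0 0.75 0.02 0"

```text
t: 21.58
tcp_pos: [0.6387, -0.175, 0.0635]
tool_rot: [-0.332, 0.625, -0.625, 0.329]
force: [-0.2, 0.5, -4.4]
finger_gap: 0.329
```

```bash
python3 st.py
```

```text
yaw -124.28363637743558 tilt [-0.003 -0.001 -1.   ] [ 0.6387 -0.175   0.0635] q [-0.435  0.783  1.45  -0.003  0.911  0.165] F [-0.22  0.46 -4.4 ] 0.32899631430618864 21.575
```

Call:
apply_moves --pt "10 0 0.1 0 0" --pt "10 0 0.1 0 0"

```text
t: 21.82
tcp_pos: [0.6392, -0.1752, 0.0613]
tool_rot: [0.331, -0.625, 0.625, -0.33]
force: [0.4, 0.2, -4.7]
finger_gap: 0.327
```

Call:
apply_moves --pt "10 0 0.1 0 0" --pt "10 0 0.1 0 0"

```text
t: 22.08
tcp_pos: [0.6393, -0.1752, 0.0592]
tool_rot: [0.331, -0.625, 0.626, -0.33]
force: [-1.8, 1.0, 1.3]
finger_gap: 0.327
```

Call:
apply_moves --pt "10 0 0.07 0 0" --pt "10 0 0.07 0 0"

```text
t: 22.32
tcp_pos: [0.6394, -0.1752, 0.0591]
tool_rot: [0.331, -0.625, 0.626, -0.33]
force: [-4.6, 2.1, 11.4]
finger_gap: 0.328
```

Call:
apply_moves --pt "10 0 -0.06 0 0" --pt "34 0 -0.06 0 0" --pt "40 0 -0.06 0 0" --pt "50 0 -0.06 0 0" --pt "50 0 -0.06 0 0"

```text
t: 22.95
tcp_pos: [0.6393, -0.1753, 0.0579]
tool_rot: [0.331, -0.625, 0.625, -0.33]
force: [0.2, 1.0, -0.3]
finger_gap: 0.586
```

```bash
python3 - <<'E'
from h import *
cv2.imwrite("pics/w15.png",manip.snapshot("wrist")[:,:,::-1])
E
python3 st.py
```

```text
yaw -124.2823616822171 tilt [-0.002 -0.002 -1.   ] [ 0.6393 -0.1752  0.0579] q [-0.435  0.791  1.451 -0.003  0.9    0.165] F [-0.21  0.57 -0.1 ] 0.5885735767353689 23.0
```

View pics/w15.png

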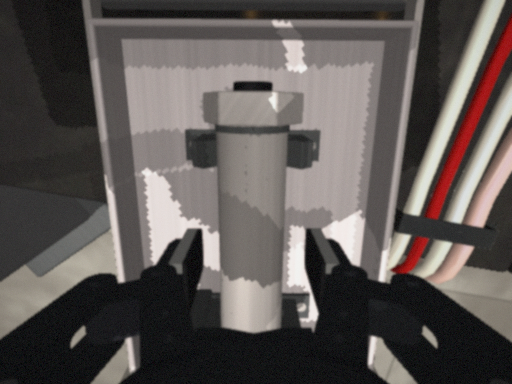

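Call:
apply_moves --pt "55 0 -0.5 0 0" --pt "55 0 -1.5 0 0" --pt "55 0 -3 0 0" --pt "55 0 -5 0 0" --pt "55 0 -6.5 0 0" --pt "55 -1.5 -7 -2 0" --pt "55 -3 -7 -4 0" --pt "55 -3 -7 -6 0" --pt "55 -3 -7 -6 0" --pt "55 -3 -7 -6 0"

```text
t: 24.25
tcp_pos: [0.5413, 0.0015, 0.2691]
tool_rot: [0.331, -0.624, 0.626, -0.331]
force: [0.4, -0.2, 0.5]
finger_gap: 0.645
```

```bash
python3 - <<'E'
from h import *
cv2.imwrite("pics/w16.png",manip.snapshot("wrist")[:,:,::-1])
cv2.imwrite("pics/t16f.png",manip.snapshot("top")[:,:,::-1]);crop("pics/t16f.png","pics/t16.png",340,90,130,110,6)
cv2.imwrite("pics/s16f.png",manip.snapshot("scene")[:,:,::-1]);crop("pics/s16f.png","pics/s16.png",210,220,150,130,5)
E
python3 st.py
```

```text
yaw -124.35562691461092 tilt [ 0.001 -0.003 -1.   ] [ 5.433e-01 -5.000e-04  2.684e-01] q [-0.205  0.373  1.594 -0.003  1.173  0.395] F [ 0.03 -0.32  0.16] 0.6418940837226265 24.4
```

View pics/w16.png

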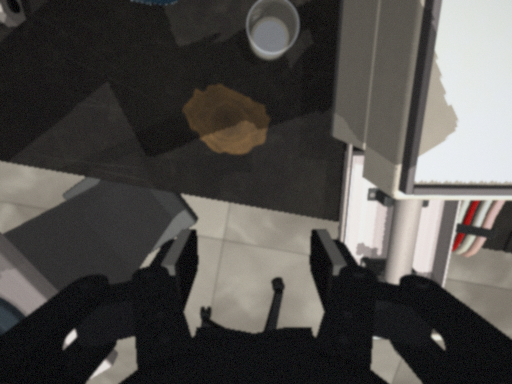

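View pics/t16.png

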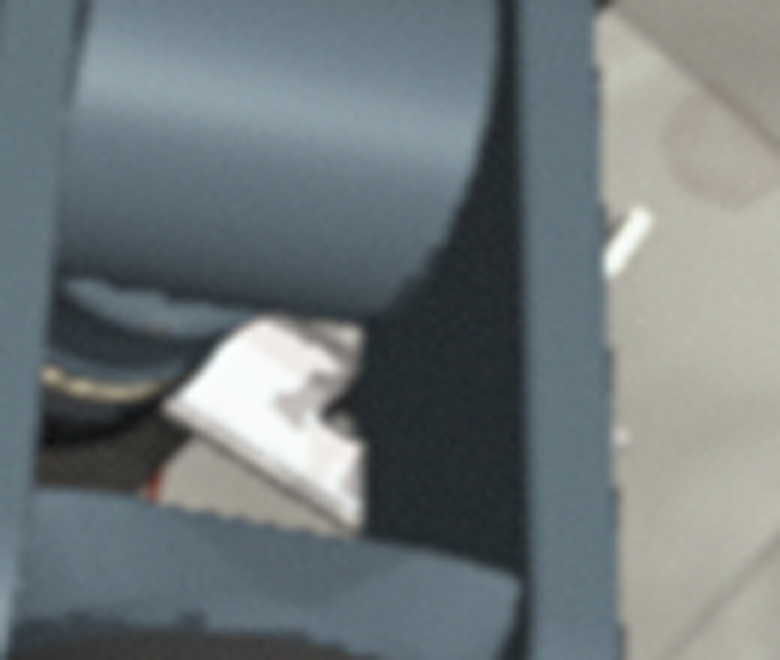

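View pics/s16.png

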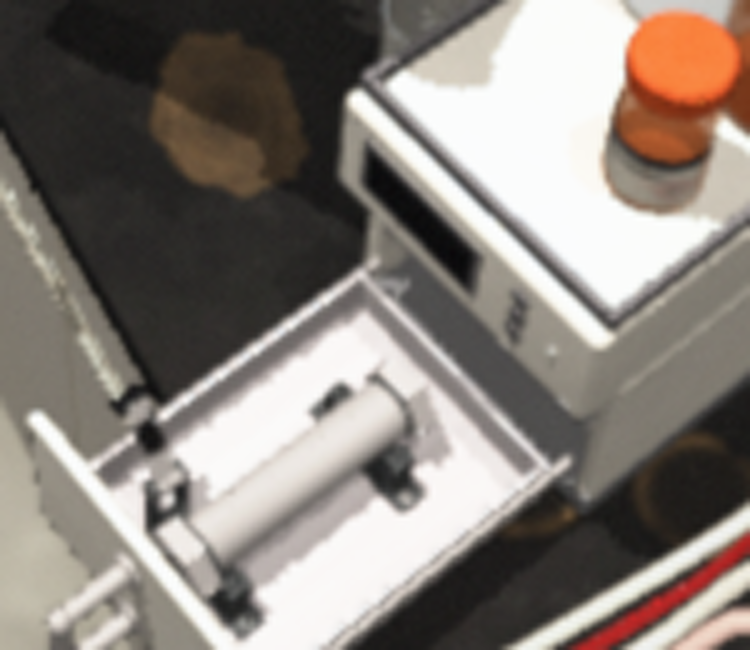

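Call:
apply_moves --pt "30 1 0 0.5 0" --pt "0 2.5 0 1.5 0" --pt "0 4 0 2.7 0" --pt "0 4.7 0 2.7 0" --pt "0 4.7 1 2.7 0" --pt "0 4.7 2.5 2.7 0" --pt "0 4.7 2.5 2.7 0" --pt "0 4.7 2.5 2.7 0"

```text
t: 25.4
tcp_pos: [0.5301, -0.1627, 0.194]
tool_rot: [0.331, -0.624, 0.626, -0.33]
force: [0.7, 0.1, 1.0]
finger_gap: 0.001
```

```bash
python3 - <<'E'
from h import *
cv2.imwrite("pics/w17.png",manip.snapshot("wrist")[:,:,::-1])
crop("pics/w17.png","pics/w17c.png",230,120,140,150,4)
cv2.imwrite("pics/s17f.png",manip.snapshot("scene")[:,:,::-1]);crop("pics/s17f.png","pics/s17.png",180,220,180,130,4)
cal=manip.get_calibration("wrist")
c=np.array([.6384,-.1763,.07]);x=np.array([.562,.827,0]);y=np.array([-.827,.562,0])
for a in (2.1,2.2,2.3):
    yy=.028-.0465*np.cos(a)+.003*np.sin(a);zz=.0175+.0465*np.sin(a)+.003*np.cos(a)
    p=c-.049*x+yy*y+[0,0,zz];print(a,p,proj("wrist",p,cal),proj("scene",p))
E
python3 st.py .5323 -.1634 .145
```

```text
2.1 [ 0.56615027 -0.18643849  0.1261247 ] [314.03776469 199.23292565] [236.66404857 299.96092056]
2.2 [ 0.56306902 -0.18434458  0.12332958] [308.15814779 198.06619297] [235.66820585 299.37730435]
2.3 [ 0.56023393 -0.18241795  0.12017646] [302.74775837 196.78108127] [234.76465192 298.9673702 ]
yaw -124.29968730443528 tilt [ 0.002 -0.004 -1.   ] [ 0.5304 -0.1625  0.1949] q [-0.497  0.479  1.65  -0.003  1.009  0.103] F [-0.12  0.68  0.96] -0.002038773179597212 25.5
units [-0.013  1.665  0.064]
```

View pics/w17.png

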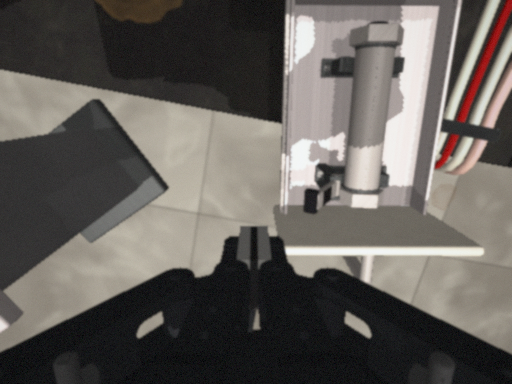

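View pics/s17.png

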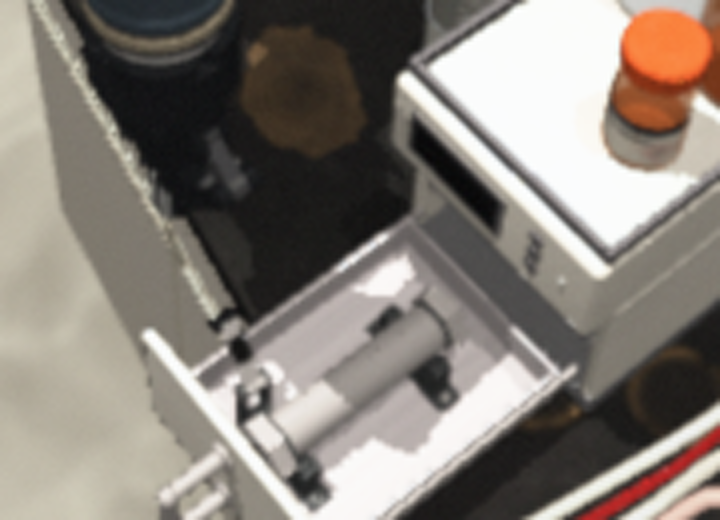

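Call:
apply_moves --pt "0 0 1.2 0.05 0" --pt "0 0 2.4 0.05 0" --pt "0 0 2.7 0.05 0" --pt "0 0 2.7 0.5 0" --pt "0 0 2.7 0.9 0" --pt "0 0 2.7 1.2 0" --pt "0 0 2.7 1.5 0" --pt "0 0 2.7 1.75 0" --pt "0 0 2.7 1.75 0"

```text
t: 26.62
tcp_pos: [0.5731, -0.1918, 0.1122]
tool_rot: [0.331, -0.624, 0.626, -0.33]
force: [-0.2, -0.2, -0.5]
finger_gap: 0.001
```

```bash
python3 - <<'E'
from h import *
cv2.imwrite("pics/w18.png",manip.snapshot("wrist")[:,:,::-1])
cv2.imwrite("pics/s18f.png",manip.snapshot("scene")[:,:,::-1]);crop("pics/s18f.png","pics/s18.png",180,220,180,130,4)
E
python3 st.py .591 -.2033 .113
```

```text
yaw -124.28204430478411 tilt [-0.001 -0.002 -1.   ] [ 0.5723 -0.1913  0.1121] q [-0.506  0.653  1.588 -0.003  0.901  0.094] F [-0.43 -0.04 -0.9 ] 7.54433998531201e-05 26.725
units [-0.019 -0.031  0.741]
```

View pics/w18.png

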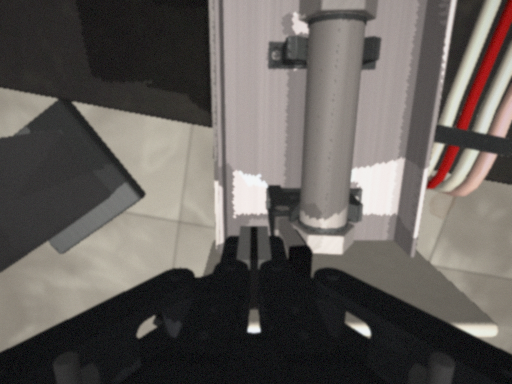

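View pics/s18.png

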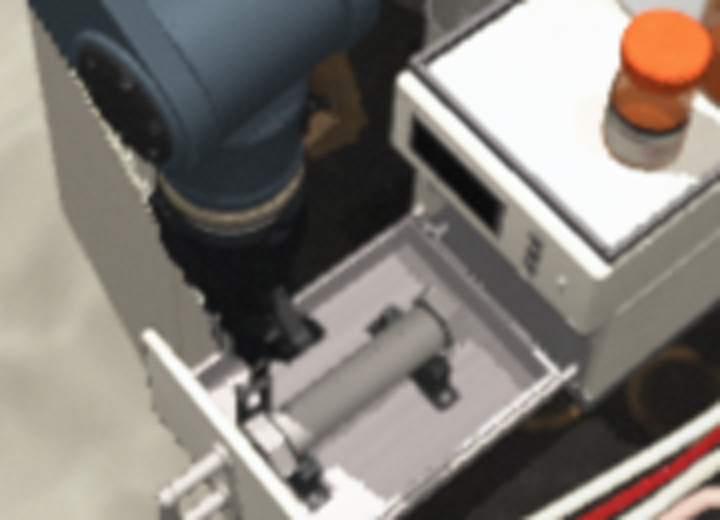

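Call:
apply_moves --pt "0 0 0 0.3 0" --pt "0 0 0 0.6 0" --pt "0 0 0 0.95 0" --pt "0 0 0.1 1.1 0" --pt "0 0 0.2 1.27 0" --pt "0 0 0.2 1.27 0"

```text
t: 27.48
tcp_pos: [0.6042, -0.213, 0.1059]
tool_rot: [0.331, -0.625, 0.626, -0.33]
force: [-0.5, 0.5, 0.1]
finger_gap: -0.004
```

```bash
python3 - <<'E'
from h import *
cv2.imwrite("pics/w19.png",manip.snapshot("wrist")[:,:,::-1])
cv2.imwrite("pics/s19f.png",manip.snapshot("scene")[:,:,::-1]);crop("pics/s19f.png","pics/s19.png",180,220,180,130,4)
E
python3 st.py .6209 -.2236 .096
```

```text
yaw -124.283389184787 tilt [ 0.    -0.003 -1.   ] [ 0.6043 -0.213   0.1064] q [-0.512  0.7    1.492 -0.003  0.948  0.088] F [-0.17  0.08  0.79] -0.002611428562200476 27.575
units [-0.021  0.349  0.656]
```

View pics/w19.png

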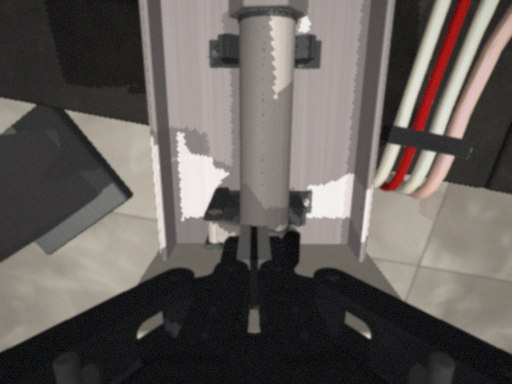

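View pics/s19.png

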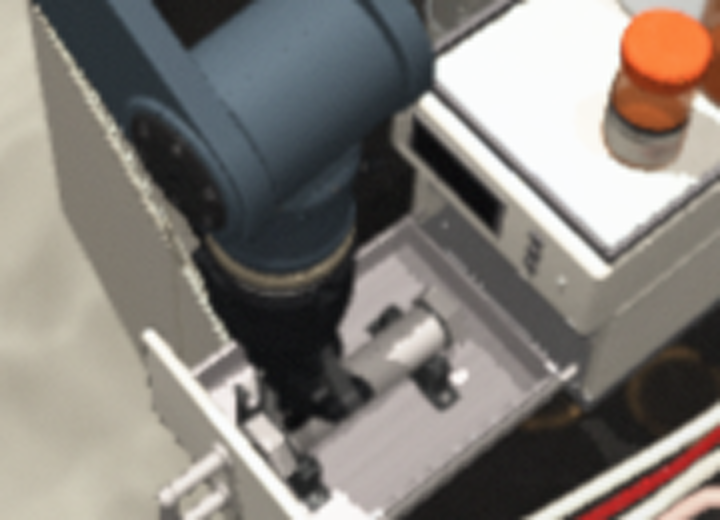

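Call:
apply_moves --pt "0 0 0.05 0.2 0" --pt "0 0 0.15 0.4 0" --pt "0 0 0.2 0.55 0" --pt "0 0 0.25 0.65 0" --pt "0 0 0.25 0.65 0"

```text
t: 28.2
tcp_pos: [0.6156, -0.2207, 0.0961]
tool_rot: [-0.333, 0.629, -0.622, 0.327]
force: [-5.8, 3.7, -2.3]
finger_gap: 0.001
```

```bash
python3 st.py .6209 -.2236 .096
```

```text
yaw -124.27326719410874 tilt [-0.012  0.005 -1.   ] [ 0.6156 -0.2207  0.0961] q [-0.514  0.733  1.45  -0.002  0.972  0.085] F [-5.76  3.69 -2.29] 0.0007645373027459511 28.2
units [-0.019  0.002  0.2  ]
```

Call:
apply_moves --pt "0 0 0.08 0 0" --pt "0 0 0.08 0 0"

```text
t: 28.45
tcp_pos: [0.6161, -0.221, 0.094]
tool_rot: [-0.333, 0.628, -0.622, 0.328]
force: [-4.6, 4.1, -3.2]
finger_gap: -0.002
```

```bash
python3 st.py .6209 -.2236 .096;python3 - <<'E'
from h import *
cv2.imwrite("pics/w20.png",manip.snapshot("wrist")[:,:,::-1])
E
```

```text
yaw -124.27154386332079 tilt [-0.011  0.004 -1.   ] [ 0.6161 -0.221   0.094 ] q [-0.514  0.736  1.451 -0.002  0.966  0.085] F [-4.55  4.1  -3.23] -0.001788773807418397 28.45
units [-0.019 -0.069  0.181]
```

View pics/w20.png

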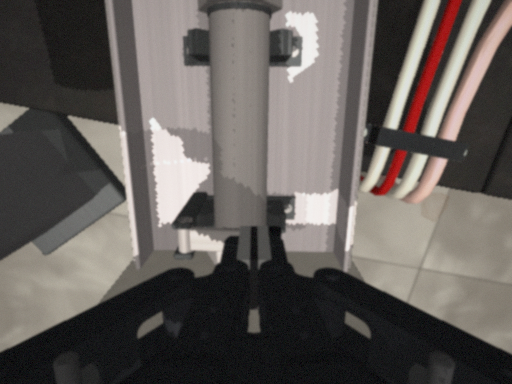

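Call:
apply_moves --pt "0 0 0 -0.25 0" --pt "0 0 -0.4 -0.25 0" --pt "0 0 -0.8 -0.1 0" --pt "0 0 -0.8 0.3 0" --pt "0 0 -0.6 0.35 0" --pt "0 0 -0.4 0.35 0" --pt "0 0 -0.4 0.35 0"

```text
t: 29.38
tcp_pos: [0.6273, -0.2288, 0.1066]
tool_rot: [-0.332, 0.626, -0.624, 0.329]
force: [-0.5, -0.8, 0.8]
finger_gap: -0.001
```

```bash
python3 st.py .6273 -.228 .096;python3 - <<'E'
from h import *
cv2.imwrite("pics/w21.png",manip.snapshot("wrist")[:,:,::-1])
cv2.imwrite("pics/s21f.png",manip.snapshot("scene")[:,:,::-1]);crop("pics/s21f.png","pics/s21.png",180,220,180,130,4)
E
```

```text
yaw -124.28363644296061 tilt [-0.005  0.    -1.   ] [ 0.6273 -0.2288  0.1066] q [-0.516  0.731  1.413 -0.003  1.001  0.084] F [-0.49 -0.85  0.76] -0.0006498528445099625 29.375
units [-0.025  0.354 -0.014]
```

View pics/s21.png

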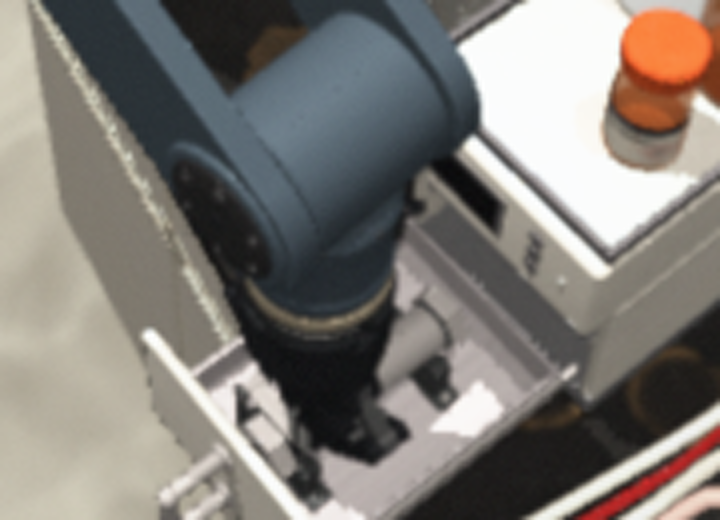

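Now over the tab; press down in small steps.

Call:
apply_moves --pt "0 0 0.12 0 0" --pt "0 0 0.24 0 0" --pt "0 0 0.24 0 0"

```text
t: 29.85
tcp_pos: [0.6281, -0.2293, 0.1006]
tool_rot: [-0.331, 0.625, -0.625, 0.329]
force: [-0.1, -0.4, -0.0]
finger_gap: -0.001
```

Call:
apply_moves --pt "0 0 0.08 0 0" --pt "0 0 0.08 0 0"

```text
t: 30.1
tcp_pos: [0.6285, -0.2295, 0.0987]
tool_rot: [0.331, -0.625, 0.626, -0.33]
force: [-0.7, -0.2, -0.1]
finger_gap: -0.005
```

Call:
apply_moves --pt "0 0 0.08 0 0" --pt "0 0 0.08 0 0"

```text
t: 30.35
tcp_pos: [0.6285, -0.2295, 0.0962]
tool_rot: [0.331, -0.625, 0.625, -0.33]
force: [0.9, -0.2, 1.1]
finger_gap: -0.0
```

Call:
apply_moves --pt "0 0 0.06 0 0" --pt "0 0 0.06 0 0"

```text
t: 30.6
tcp_pos: [0.6286, -0.2296, 0.095]
tool_rot: [0.331, -0.625, 0.626, -0.33]
force: [0.6, -0.0, 3.8]
finger_gap: 0.003
```

Call:
apply_moves --pt "0 0 0.06 0 0" --pt "0 0 0.06 0 0"

```text
t: 30.85
tcp_pos: [0.6287, -0.2297, 0.0946]
tool_rot: [0.331, -0.624, 0.626, -0.33]
force: [-1.5, 1.4, 11.1]
finger_gap: -0.001
```

Call:
apply_moves --pt "0 0 -0.5 0 0" --pt "0 0 -2 0 0" --pt "0 0 -4 0 0" --pt "0 0 -5.5 0 0" --pt "0 0 -5.5 -1.5 0" --pt "0 0 -5.5 -3.5 0" --pt "0 0 -5.5 -3.5 0" --pt "0 0 -5.5 -3.5 0"

```text
t: 31.85
tcp_pos: [0.5426, -0.1703, 0.2584]
tool_rot: [0.331, -0.624, 0.626, -0.33]
force: [0.7, -0.2, 0.3]
finger_gap: 0.002
```

```bash
python3 st.py;python3 - <<'E'
from h import *
cv2.imwrite("pics/w22.png",manip.snapshot("wrist")[:,:,::-1])
crop("pics/w22.png","pics/w22c.png",260,20,200,220,2.7)
cv2.imwrite("pics/s22f.png",manip.snapshot("scene")[:,:,::-1]);crop("pics/s22f.png","pics/s22.png",200,240,140,110,5)
E
```

```text
yaw -124.27066049017245 tilt [ 0.    -0.003 -1.   ] [ 0.5426 -0.1703  0.2584] q [-0.499  0.42   1.546 -0.002  1.174  0.1  ] F [ 0.72 -0.22  0.34] 0.001787542808288749 31.85
```

View pics/w22.png

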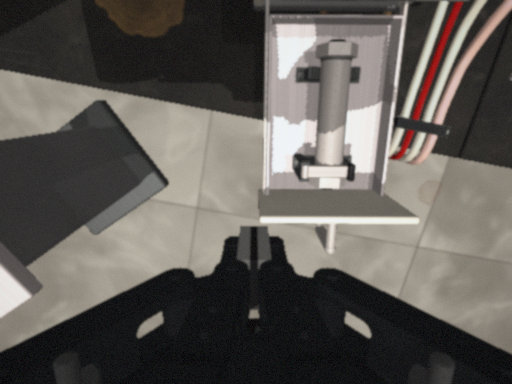

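View pics/s22.png

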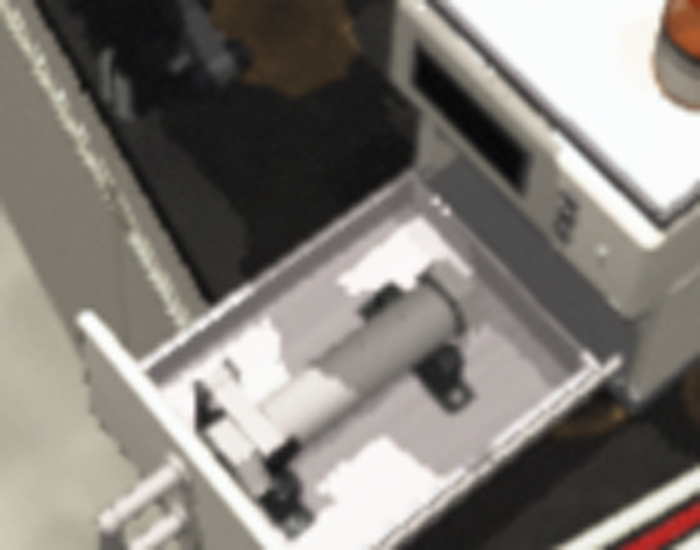

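Run:
```python
from h import *
crop("pics/w22.png","pics/w22c.png",280,130,90,70,8)
cal=manip.get_calibration("wrist")
c=np.array([.6384,-.1763,.07]);x=np.array([.562,.827,0]);y=np.array([-.827,.562,0])
p=c-.049*x+.028*y+[0,0,.0175];print("pin",proj("wrist",p,cal),proj("scene",p))
for a in (-.1,0,.1,.2):
    yy=.028-.0465*np.cos(a)+.003*np.sin(a);zz=.0175+.0465*np.sin(a)+.003*np.cos(a)
    p=c-.049*x+yy*y+[0,0,zz];print(a,proj("wrist",p,cal),proj("scene",p))
a=cv2.imread("pics/s8f.png").astype(int);b=cv2.imread("pics/s22f.png").astype(int)
sub=lambda im:np.float64(cv2.cvtColor(im[285:345,215:245].astype(np.uint8),cv2.COLOR_BGR2GRAY))
print("handle-region drawer shift px (scene, since full pull):",cv2.phaseCorrelate(sub(a),sub(b)))
```

```text
pin [305.20273681 169.26006587] [244.06194732 316.164546  ]
-0.1 [349.76124531 168.85227668] [257.09674907 331.67078432]
0 [351.06545009 169.8089758 ] [257.10632735 330.76090519]
0.1 [351.93805688 170.78746159] [256.98202981 329.69506122]
0.2 [352.35104618 171.77820784] [256.72390704 328.48327734]
handle-region drawer shift px (scene, since full pull): ((-0.3975004529399442, -0.049954828747072355), 0.6917951918243291)
```

View pics/w22c.png

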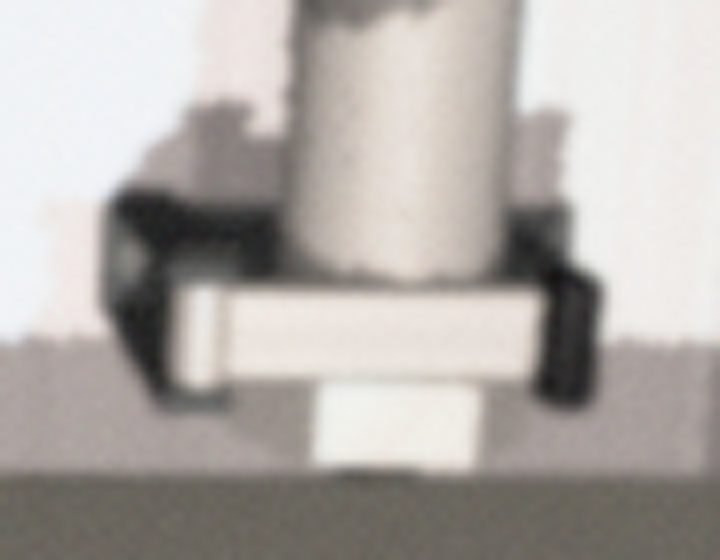

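```bash
python3 st.py; python3 -c "
from station import manip; print(manip.sign_off())"
```

```text
yaw -124.29564275248008 tilt [ 0.001 -0.003 -1.   ] [ 0.5436 -0.1712  0.2584] q [-0.5    0.421  1.543 -0.002  1.175  0.1  ] F [ 0.25 -1.14  0.01] -0.000460568305674436 31.95
the job is handed in; nothing more can be done
None
```

The job is handed in at 31.95 s of the 72 s allowed. The drawer is out, the long column lies in both V blocks, and the strap rests on it. `sign_off` reports no verdict, so what follows rests on my own checks.

**Drawer:** The first pull slipped off the handle right at the end, so I took hold again and pulled to a clear stop, with 22 N of resistance. Later pictures show the drawer has not moved since. The moves allow no tilt, so I took the handle with the tool pointing straight down, set slightly outward to clear the module's head. I did not see or feel any contact with the head.

**Column:** I lowered it until it touched the V blocks, with its axis at about 71 mm against 70 mm expected, then let it go there. In the pictures it lies straight and centred.

**Strap:** The closed fingers caught on the tab once, at about 7 N, so I lifted over it and pressed down. It met firm resistance of 11 N at the height expected for a closed strap. The scene view also puts the tab at an angle of about 0.

**What disagreed:**
- One sideways reading taken higher up was about 4 mm off. I corrected it from a closer view before lowering the column.
- On the way up from the handle, the last joint read -2.854 against a limit of -2.85 for a moment.

**Not re-checked:** I did not measure the shorter column and the other loose things again at the end. The arm stayed clear of them throughout, and it finished clear of everything, with the tool 258 mm above the bench.

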